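# Shim the bag sealer tight against its bench stop and hold the wedge

## Robot

A 6-joint arm with a two-finger parallel gripper is mounted at the origin on the work surface. World frame = base frame: x ahead of the robot, y to its left, z up, the work surface at z = 0. Lengths are in m, angles in degrees, forces in N, time in s.
With the tool pointing down it reaches from about 0.3 to 0.85 m from the base axis. Payload 5.4 kg.
Tool frame: the origin (TCP) lies at the very end of the fingers, on their centre line; the grasp point (between the pads) lies 19 mm behind it; y points along the fingers, z is the direction in which the jaws open and shut, and the axes are right-handed (so a half turn about y gives the same grasp; the last joint's range is limited). The gripper opens to 85 mm and grips with 20 to 120 N. Pads are 22 mm wide; open, the fingers measure 114 mm over their backs; the gripper's body (76 mm by 85 mm) begins 54 mm behind the grasp point. The pads swing forward as they close: fully open they stand 13 mm farther back than shut.
Start: joints at [-87.955, 9.076, 91.501, -0, 79.423, -12.038], TCP at [0.14, -0.558, 0.209] pointing down, gripper open.
Joint ranges: [-166.64, 166.64], [-54.1, 131.32], [10.49, 154.53], [-73.88, 253.88], [9.74, 151.15], [-171.62, 171.62]. Speed limits (degrees/s): [147.25, 147.25, 180, 180, 180, 180].

## Interface

Orientations are given as [roll, pitch, yaw] about the fixed x, y, z axes, in that order (R = Rz(yaw) Ry(pitch) Rx(roll)).
In Python, from bench import manip gives the robot as it stands.
- The arm moves only by the tool apply_moves, never from a script. Its argument "increments" is a list of rows, each an object with "xyz": the shift along the world's x, y, z in cm, a list of three; "roll": the turn about the world's z in degrees; "hand": the finger opening in cm, from 0 to 8.54. In form: [{"xyz": [tx, ty, tz], "roll": roll, "hand": hand}, ...]. A call has 1 to 5 rows; each row shifts and turns the commanded pose from where the row before left it; what a row does not reach is not made up. A row lasts 1/10 s, in which the tool goes at most 50 mm and 8.59 degrees, less where a joint would pass 70% of its speed; a pose out of reach is approached as far as the arm can. A call is refused whole if a number of a shift passes 5 or a number of a turn 8.59, either way. A call with a gripper value outside its range is refused whole. The fingers move at their own pace and stop on an object; the grip force is fixed at half the most. Time passes only in rows, so rows that do not move let the fingers close. It gives the time, the measured TCP pose, the force and the opening at its end, in the units of the state.
- manip.sense(): the state, without advancing time (a new reading comes with each control period).
- manip.grab_frame(name): name is "side" or "top"; returns the picture (480x640x3 uint8, red, green, blue); there is no depth.
- manip.camera_info(name): a dict with "K" (3x3 intrinsics, pixels), "origin" and "orientation" of the camera in the world. Camera axes: x right, y down, z forward; pixel columns grow to the right and rows downward; lengths in m; the calibration is good to about 2 mm. A picture is of the moment at which its call begins. camera_info takes no time and is no camera call.
- manip.hand_in(): hands the job in, once; it reports no verdict.
The state is a dict: "time_s": time; "joints": joint angles; "qd": joint speeds; "effort": joint torques, N m; "eef_pos": TCP position; "tool_rot": TCP orientation; "force": force on the tool from outside, world axes, zero at the start; "ft_torque": the same for the moment, N m; "opening": opening from 0.0 (shut) to 1.0 (fully open).
Only numpy, scipy, OpenCV 4.12 (cv2) and the standard library are available. Lean on these libraries where they do the work, as an engineer would, in place of code of your own. Each camera call takes 0.05 s, during which the arm holds its last target.

## Task

The bag sealer on the packing bench stands loose, with a gap between its round steel nose bar and the dark steel bench stop. Stand as many of the two spacer plates (teal, pink) side by side in the gap, midway along the stop, as it needs, one or two, leaving a spare one in its rack, then push the yellow wedge down between the spacers and the nose bar, flat face to the spacers, until you feel it go tight. Do not ram it, leave the tin, the label roll and the mug alone, and finish still gripping the wedge, holding it tight in the gap.

Things in the scene. Friction and masses are not known exactly. Their poses are not given: they have to be found in the camera images.
- stop: dark steel bench stop, fixed: a block 110 mm long (its x), 36 mm thick, 50 mm tall. Origin: at bench level, midway along its gap-side face, which is the vertical plane y = 0 of its frame; the block lies at y < 0, the gap at y > 0, z up. The gap is open above and at both ends; its floor is the bench (height 0).
- sealer: white and teal bag sealer, fixed, across the gap from the stop and parallel to it (same yaw); its machine lies at y > 0 of its frame. Origin: at bench level under the gap-side flank of the nose bar, so its y in the stop's frame is the gap's width (15.5 to 31 mm). 260 mm long in x; 75 mm high from y = 40 mm, 118 mm high from y = 140 to 210 mm.
- nose (a point): the sealer's nose bar, a round steel bar along x, 16 mm in diameter, 120 mm long. This point: midway along its gap-side flank, at the height of its axis, 46 mm above the bench. A block under it closes the gap's side 1.5 mm farther back.
- spacer_teal: teal metal spacer plate, upright: 70 mm wide (its x), 8 mm thick (its y), 50 mm tall, 70 g; on top a grip tab 8 mm thick, 18 mm wide, centred +26 mm along x, from 50 to 85 mm above the foot. Origin: centre of its underside, z up. Starts in either slot of the rack, foot 6 mm above the bench. Pinch the tab across its 18 mm width.
- spacer_pink: pink metal spacer plate, upright: 70 mm wide (its x), 8 mm thick (its y), 50 mm tall, 70 g; on top a grip tab 8 mm thick, 18 mm wide, centred -26 mm along x, from 50 to 85 mm above the foot. Origin: centre of its underside, z up. Starts in either slot of the rack, foot 6 mm above the bench. Pinch the tab across its 18 mm width.
- wedge: yellow wedge, point down, 125 mm tall, 24 mm wide (its x), 50 g. Origin: centre of its 5 mm thick foot, z up. Flat face at y = -2.5 mm; the other slopes from y = +2.5 mm at the foot to +14.5 mm at 42 mm height; 17 mm thick from there to the top. Starts leaning up to 2 degrees, foot 8 mm above the bench in a 28 mm deep pocket of a wooden stand 70 x 60 x 36 mm.
- wedge_grip (a point): where to pinch the wedge, across its 24 mm width: mid-thickness, 108 mm above its foot, so that fingers stay above the spacers' tabs. The wedge jams where its thickness at the nose bar's height equals what the spacers (8 mm each) leave of the gap: 6 to 17 mm works. With too few spacers it drops to the bench, with too many its foot hardly enters.
- rack: wooden spacer rack, fixed: 92 mm (its x) x 110 mm (its y) x 30 mm tall; two slots along x at y = +25 and -25 mm, 10 mm wide, 24 mm deep. Origin: centre of its underside. With both spacers in the gap facing as in the rack (their x along the stop's x) their tabs are at opposite ends and clear each other.
- tin: bystander: teal coffee tin, 74 mm in diameter, 110 mm tall; origin at the centre of its underside.
- roll: bystander: white label roll lying flat, 80 mm in diameter, 50 mm tall; origin at the centre of its underside.
- mug: bystander: white mug, 76 mm in diameter, 85 mm tall, with a handle; origin at the centre of its underside.
Not all that is in view belongs to the job. Of the things that look like the spacer_teal, the largest one is meant.

How it is judged:
By the outcome, as a careful person would: the job done as asked, in the order asked, and still so for the second after the job is handed in, while the arm keeps its last pose, push and grip.
It also fails if it takes over 72 s, if anything falls off the work surface, if the arm or the gripper's body presses on something with over 40 N, if the wrist force passes 120 N, or if a joint passes its speed limit or range.

## Working session

There is one attempt and no reset: what is moved stays moved. The work goes in short steps, Python scripts to look and compute and a tool call to move; the robot and the scene stay as the last step left them, time stands still between calls to the robot, and variables do not carry over. Pictures are saved under pics/ and viewed, and the job is handed in when it is done.

Besides the shell and the picture viewer there is one more tool, called in YAML: its name, and indented under it one key for each argument. apply_moves: Moves the arm, as the interface text tells. Its arguments: {"type":"object","properties":{"increments":{"type":"array"}},"required":["increments"]}

```bash
ls; mkdir -p pics; python3 - <<'E'
from bench import manip
import cv2
for n in("side","top"):
    c=manip.camera_info(n);print(n,c)
    cv2.imwrite(f"pics/{n}0.png",manip.grab_frame(n)[:,:,::-1])
print(manip.sense())
E
```

```text
pics
side {'K': array([[615.0618001 ,   0.        , 319.95252003],
       [  0.        , 615.0618001 , 226.85010128],
       [  0.        ,   0.        ,   1.        ]]), 'origin': array([0.52146023, 0.70996579, 0.79060047]), 'orientation': array([-130.56912803,    0.18314328, -177.00957581])}
top {'K': array([[453.3770806 ,   0.        , 318.27680673],
       [  0.        , 453.3770806 , 246.28021639],
       [  0.        ,   0.        ,   1.        ]]), 'origin': array([ 0.41483551, -0.09219104,  0.84128319]), 'orientation': array([-167.01397708,    0.37165551,  -91.31870303])}
{'time_s': 0.1, 'joints': array([-8.79544390e+01,  9.11063923e+00,  9.15652686e+01,  1.27390851e-03,
        7.94235406e+01, -1.20383049e+01]), 'qd': array([-0.02077551,  0.0305775 , -0.28526668, -0.05738866,  0.02835115,
        0.02252361]), 'effort': array([-4.23609627e-04, -3.96990430e+01, -3.32337821e+01, -2.97961788e-04,
        4.16113864e-03,  7.13895503e-06]), 'eef_pos': array([ 0.13988243, -0.55712502,  0.20799699]), 'tool_rot': array([-9.00970003e+01,  2.19658424e-02, -1.65916388e+02]), 'force': array([ 0.36299804,  0.13171515, -1.00989613]), 'ft_torque': array([-0.02315285,  0.04401559,  0.01583961]), 'opening': 0.9969361537147147}
```

View pics/side0.png

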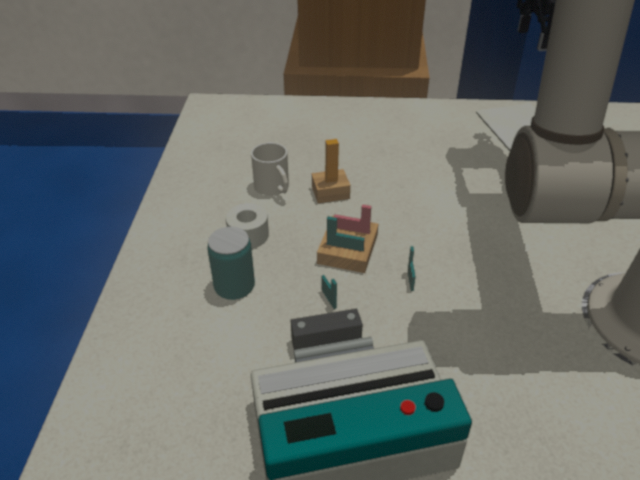

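View pics/top0.png

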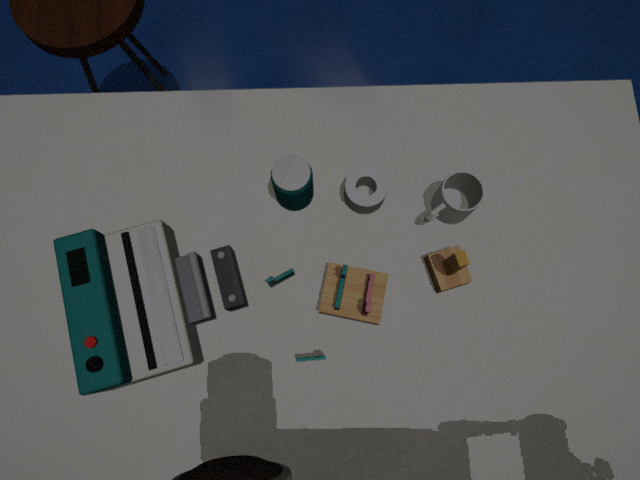

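```bash
python3 - <<'E'
import cv2
s=cv2.imread("pics/side0.png");t=cv2.imread("pics/top0.png")
def crop(im,x0,y0,w,h,k,n):
    c=cv2.resize(im[y0:y0+h,x0:x0+w],None,fx=k,fy=k,interpolation=cv2.INTER_CUBIC)
    for i in range(0,w,10):
        cv2.putText(c,str(x0+i),(i*k,8),0,.3,(0,0,255));cv2.line(c,(i*k,10),(i*k,14),(0,0,255))
    for i in range(0,h,10):
        cv2.putText(c,str(y0+i),(0,i*k+4),0,.3,(0,0,255))
    cv2.imwrite(n,c)
crop(s,285,300,95,65,8,"pics/s_gap.png")
crop(t,170,235,85,90,6,"pics/t_gap.png")
crop(t,310,250,85,80,7,"pics/t_rack.png")
crop(s,310,195,75,80,7,"pics/s_rack.png")
crop(t,415,235,70,65,8,"pics/t_wedge.png")
crop(s,300,130,70,75,8,"pics/s_wedge.png")
E
```

```text
(no output)
```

View pics/s_gap.png

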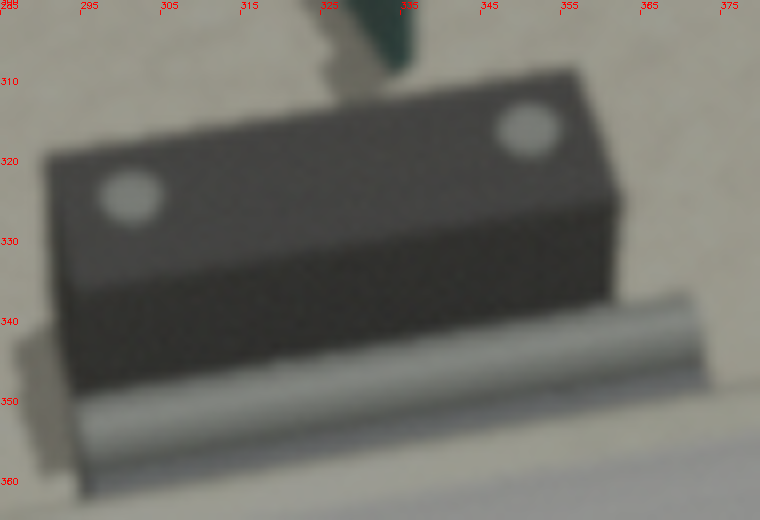

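View pics/t_gap.png

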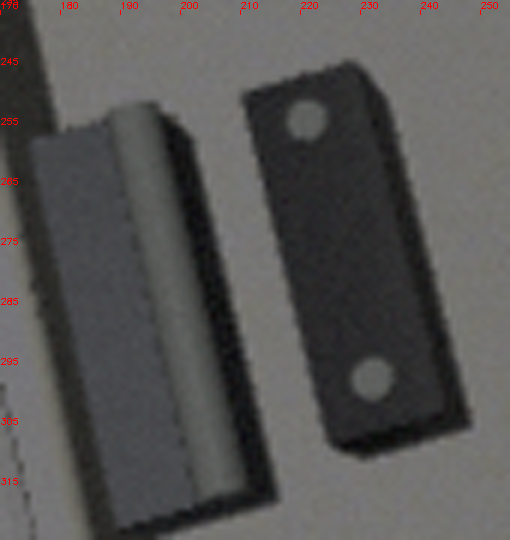

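View pics/t_rack.png

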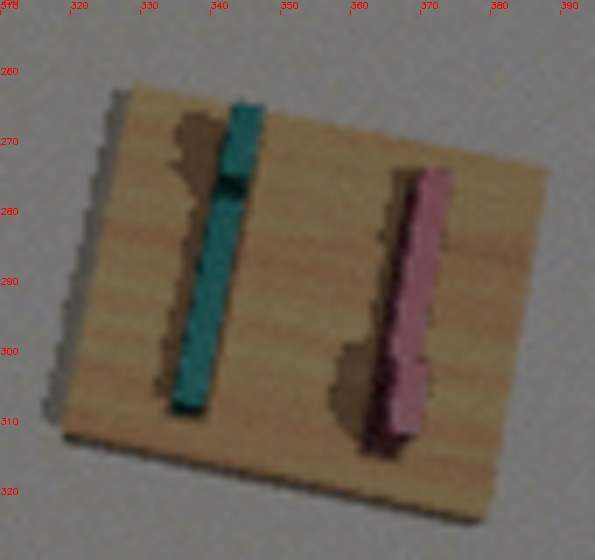

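View pics/s_rack.png

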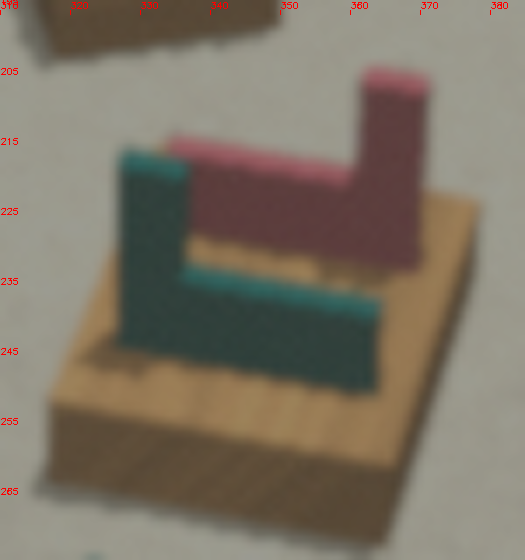

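View pics/t_wedge.png

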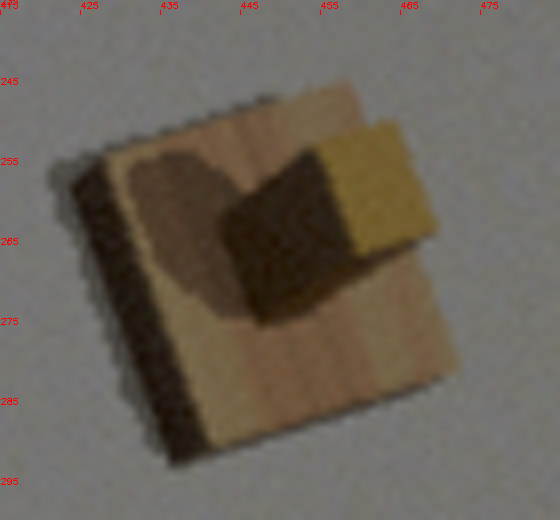

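View pics/s_wedge.png

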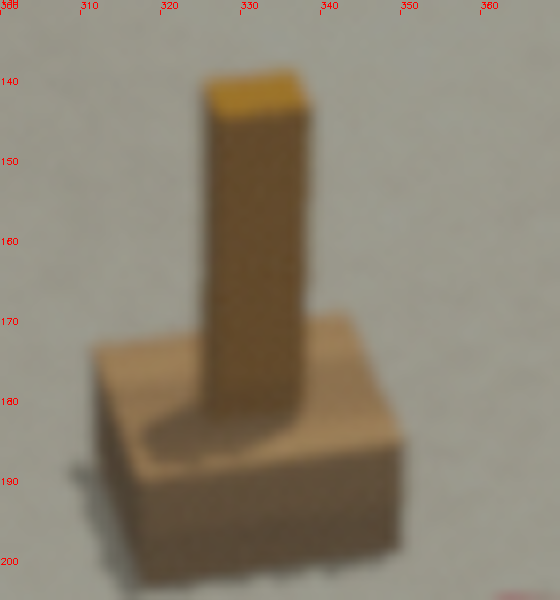

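```bash
python3 - <<'E'
import cv2,numpy as np
s=cv2.imread("pics/side0.png");t=cv2.imread("pics/top0.png")
def crop(im,x0,y0,w,h,k,g):
    c=im[y0:y0+h,x0:x0+w].astype(float)/255; c=np.clip(c*2,0,1)**g
    return cv2.resize((c*255).astype(np.uint8),None,fx=k,fy=k,interpolation=cv2.INTER_CUBIC)
a=crop(t,435,245,40,40,14,.45)
b=crop(s,315,150,30,40,14,.5)
cv2.imwrite("pics/w_enh.png",np.hstack([cv2.resize(a,(400,560)) if 0 else a[:, :],b])[:, :800])
E
```

```text
(no output)
```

View pics/w_enh.png

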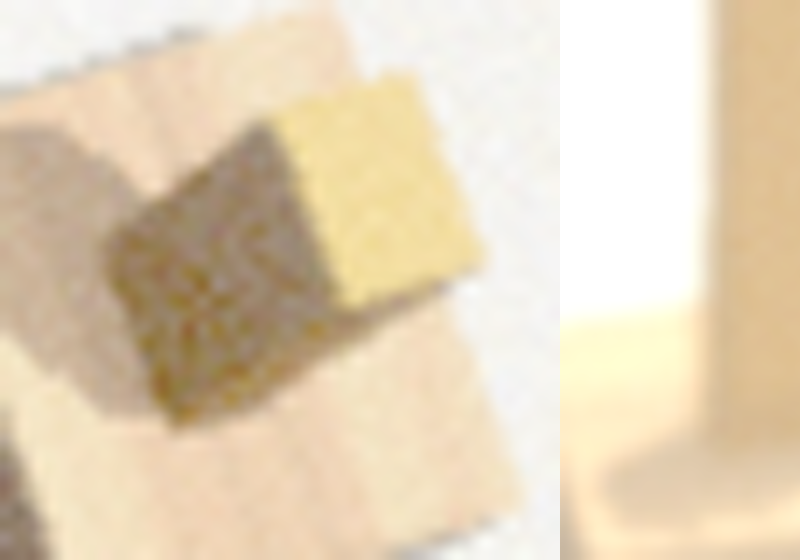

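```bash
cat > h.py <<'E'
import numpy as np,cv2
from scipy.optimize import least_squares
from scipy.spatial.transform import Rotation as Ro
from bench import manip
C={}
for n in("side","top"):
    c=manip.camera_info(n);C[n]=(np.array(c["K"]),np.array(c["origin"]),Ro.from_euler("xyz",c["orientation"],degrees=True).as_matrix())
def proj(n,P):
    K,o,R=C[n];p=(np.atleast_2d(P)-o)@R;p=p@K.T
    return p[:,:2]/p[:,2:]
def conv(k,off,pts): return (np.array(pts,float)+.5)/k-.5+np.array(off)
def T(p,P): # x,y,yaw(deg) , mm -> m
    P=np.atleast_2d(P)/1000.;a=np.radians(p[2]);c,s=np.cos(a),np.sin(a)
    return np.c_[p[0]+c*P[:,0]-s*P[:,1],p[1]+s*P[:,0]+c*P[:,1],P[:,2]]
def fit(obs,p0,bias=False):
    # obs list (cam,pts3mm,pix)
    f=lambda p:np.concatenate([(proj(n,T(p,P))-q).ravel() for n,P,q in obs])
    r=least_squares(f,p0,x_scale=[.01,.01,5],loss="soft_l1")
    res=[np.round(proj(n,T(r.x,P))-q,1) for n,P,q in obs]
    return r.x,res
E
cat > m.py <<'E'
from h import *
obj={}
obj["stop"]=[("side",[(55,-36,50),(-55,-36,50),(-55,0,50),(55,0,50)],conv(8,(285,300),[(44,153),(577,68),(622,202),(75,288)])),
 ("top",[(55,0,50),(55,-36,50),(-55,-36,50),(-55,0,50)],conv(6,(170,235),[(244,95),(345,62),(444,418),(330,442)]))]
obj["rack"]=[("side",[(-46,55,30),(46,55,30),(-46,-55,30),(-46,55,0),(46,55,0)],conv(7,(310,195),[(395,465),(50,400),(480,203),(383,545),(48,485)])),
 ("top",[(46,55,30),(46,-55,30),(-46,-55,30),(-46,55,30)],conv(7,(310,250),[(135,85),(548,165),(483,522),(65,438)]))]
obj["teal"]=[("side",[(35,-4,91),(17,-4,91),(35,4,91),(-35,4,56),(-35,4,30),(35,4,30)],conv(7,(310,195),[(122,152),(188,163),(122,170),(380,305),(375,390),(120,347)])),
 ("top",[(35,4,91),(35,-4,91),(17,-4,91),(17,4,91),(-35,4,56),(-35,-4,56)],conv(7,(310,250),[(235,103),(264,105),(252,177),(222,175),(173,400),(205,405)]))]
obj["pink"]=[("side",[(-17,4,91),(-35,4,91),(-17,-4,91),(-35,-4,91),(35,-4,56),(-35,4,30)],conv(7,(310,195),[(360,88),(428,95),(363,70),(428,76),(170,138),(420,270)])),
 ("top",[(-17,4,91),(-17,-4,91),(-35,-4,91),(-35,4,91),(35,4,56),(35,-4,56)],conv(7,(310,250),[(393,360),(428,365),(417,432),(387,430),(420,168),(452,172)]))]
obj["stand"]=[("side",[(35,-30,36),(-35,-30,36),(-35,30,36),(35,30,36),(-35,30,0),(35,30,0)],conv(8,(300,130),[(95,347),(350,313),(402,440),(140,485),(402,552),(145,587)])),
 ("top",[(35,30,36),(35,-30,36),(-35,-30,36),(-35,30,36)],conv(8,(415,235),[(105,155),(348,82),(458,372),(212,447)]))]
obj["wtop"]=[("side",[(12,-8.5,133),(-12,-8.5,133),(-12,8.5,133),(12,8.5,133)],conv(8,(300,130),[(208,80),(295,72),(308,105),(220,118)])),
 ("top",[(12,8.5,133),(12,-8.5,133),(-12,-8.5,133),(-12,8.5,133)],conv(8,(415,235),[(316,152),(395,122),(438,232),(360,255)]))]
init={"stop":(.4,.1,10),"rack":(.35,-.15,0),"teal":(.35,-.12,0),"pink":(.35,-.17,0),"stand":(.4,-.35,15),"wtop":(.4,-.35,15)}
if __name__=="__main__":
  for k in obj:
    p,res=fit(obj[k],init[k]);print(k,np.round(p,4))
    for o,r in zip(obj[k],res):print("  ",o[0],r.tolist())
    for n in("side","top"):
        print("   only",n,np.round(fit([o for o in obj[k] if o[0]==n],init[k])[0],4))
E
python3 m.py
```

```text
stop [ 0.5424  0.0906 15.1902]
   side [[-0.3, -0.3], [0.6, -0.9], [0.9, -0.7], [-0.0, 0.3]]
   top [[-1.5, -0.5], [1.1, -0.6], [-0.1, -1.0], [-1.2, 0.9]]
   only side [ 0.543   0.0915 14.6133]
   only top [ 0.5416  0.0897 15.4035]
rack [  0.5159  -0.1518 -12.8527]
   side [[-0.0, -0.2], [-0.3, -0.4], [0.4, -1.0], [0.9, 0.3], [0.1, -0.6]]
   top [[-0.8, -0.2], [-0.1, 0.3], [0.5, -0.3], [-0.9, -0.8]]
   only side [  0.5163  -0.1509 -12.7545]
   only top [  0.5155  -0.1525 -12.7152]
teal [  0.5215  -0.1278 -11.8998]
   side [[0.3, -1.2], [0.6, -1.2], [-0.8, -1.0], [0.0, 1.0], [0.1, -0.5], [-0.7, -0.9]]
   top [[-0.8, -0.4], [-0.3, 0.2], [-0.4, 0.3], [-0.8, -0.3], [0.2, 0.2], [0.2, 0.3]]
   only side [ 0.5214 -0.1264 -9.3367]
   only top [  0.5216  -0.1282 -12.9351]
pink [  0.5103  -0.1754 -12.8062]
   side [[0.0, -1.1], [0.0, -0.5], [0.6, -1.2], [0.9, -0.4], [0.5, -0.9], [-0.5, -0.1]]
   top [[0.1, -0.8], [-0.1, -0.6], [-0.4, 0.6], [-0.9, -0.1], [-0.4, -0.3], [-0.5, -0.0]]
   only side [  0.5109  -0.1728 -10.8463]
   only top [  0.51    -0.176  -12.7604]
stand [ 0.5559 -0.3261 15.4493]
   side [[-0.3, -0.7], [0.1, -0.7], [0.7, -0.1], [0.1, -1.2], [0.2, -0.2], [-0.4, -0.0]]
   top [[-0.8, -0.1], [-0.0, -0.3], [0.1, -0.0], [-0.7, 0.3]]
   only side [ 0.556  -0.3245 15.6819]
   only top [ 0.5559 -0.3267 15.4687]
wtop [ 0.5534 -0.3185 16.2508]
   side [[-0.4, -0.5], [0.5, -1.0], [1.0, -0.6], [0.1, -0.7]]
   top [[-0.4, -0.9], [-0.3, -0.3], [-0.1, 0.0], [-0.3, 0.3]]
   only side [ 0.5539 -0.316  14.7815]
   only top [ 0.553  -0.3189 16.7789]
```

```bash
cat > g.py <<'E'
from h import *
st=(0.5424,0.0906,15.19)
sl=conv(8,(285,300),[(75,398),(690,292)]); tl=conv(6,(170,235),[(277,495),(200,150)])
tb=conv(6,(170,235),[(244,95),(330,442)]) # stop top edge in top
def lined(line,pts):
    a,b=line;d=(b-a)/np.linalg.norm(b-a);n=np.array([-d[1],d[0]]);return (pts-a)@n
th=np.radians(np.arange(0,360,3))
for g in np.arange(14,34,2):
    o=[]
    for x in(-40,0,40):
        circ=np.c_[np.full(len(th),x),g+8+8*np.cos(th),46+8*np.sin(th)]
        ds=lined(sl,proj("side",T(st,circ)));dt=lined(tl,proj("top",T(st,circ)));df=lined(tl,proj("top",T(st,[(x,g+1.5,0)])))
        o+= [ds.min(),ds.max(),dt.min(),dt.max(),df[0]]
    print(g,np.round(o,1))
E
python3 g.py
cat > ov.py <<'E'
from h import *
import sys
def ov(im,n,lists,x0,y0,w,h,k,fn):
    c=cv2.resize(im[y0:y0+h,x0:x0+w],None,fx=k,fy=k,interpolation=cv2.INTER_CUBIC)
    c=np.clip(c.astype(float)*1.6,0,255).astype(np.uint8)
    for P,col,closed in lists:
        q=((proj(n,P)+.5-np.array([x0,y0]))*k).round().astype(int)
        cv2.polylines(c,[q.reshape(-1,1,2)],closed,col,1)
    cv2.imwrite(fn,c)
E
python3 - <<'E'
from ov import *
t=cv2.imread("pics/top0.png");s=cv2.imread("pics/side0.png")
def wl(yaw,foot,top,flip):
    # foot/top: world xyz of base origin, direction
    prof=[(-2.5,0),(2.5,0),(14.5,42),(14.5,125),(-2.5,125)]
    out=[]
    a=np.radians(yaw);c,si=np.cos(a),np.sin(a);X=np.array([c,si,0]);Y=np.array([-si,c,0])
    if flip: X,Y=-X,-Y
    foot=np.array(foot)
    mid=foot+Y*.006+np.array([0,0,.125]); sh=np.array(top)-mid
    def w(x,y,z): return foot+X*x/1e3+Y*y/1e3+np.array([0,0,z/1e3])+sh*z/125
    col=(0,0,255) if flip else (0,255,0)
    for x in(-12,12): out.append((np.array([w(x,y,z) for y,z in prof]),col,True))
    for y,z in prof: out.append((np.array([w(-12,y,z),w(12,y,z)]),col,False))
    return out
for fl in(0,1):
    L=wl(15.8,(.5559,-.3261,.008),(.5534,-.3188,.133),fl)
    ov(t,"top",L,430,240,50,50,12,f"pics/wo{fl}.png")
a=np.hstack([cv2.resize(cv2.imread(f"pics/wo{f}.png"),(400,400)) for f in(0,1)]);cv2.imwrite("pics/wo.png",a)
E
```

```text
14 [-5.5  5.1 -8.   1.4  5.6 -5.5  5.2 -8.3  1.   5.1 -5.5  5.2 -8.7  0.6
  4.7]
16 [-4.5  6.1 -9.2  0.3  4.5 -4.5  6.2 -9.5 -0.1  4.  -4.4  6.3 -9.8 -0.6
  3.6]
18 [ -3.4   7.2 -10.3  -0.9   3.4  -3.4   7.3 -10.6  -1.3   2.9  -3.4   7.4
 -10.9  -1.7   2.5]
20 [ -2.4   8.3 -11.5  -2.    2.3  -2.4   8.4 -11.8  -2.4   1.9  -2.3   8.5
 -12.1  -2.8   1.5]
22 [ -1.3   9.3 -12.7  -3.2   1.2  -1.3   9.4 -12.9  -3.6   0.8  -1.3   9.5
 -13.2  -3.9   0.4]
24 [ -0.3  10.4 -13.8  -4.3   0.1  -0.3  10.5 -14.1  -4.7  -0.3  -0.2  10.6
 -14.3  -5.1  -0.7]
26 [  0.8  11.5 -15.   -5.5  -1.    0.8  11.6 -15.2  -5.8  -1.4   0.9  11.7
 -15.5  -6.2  -1.8]
28 [  1.8  12.5 -16.1  -6.6  -2.1   1.9  12.7 -16.4  -7.   -2.5   1.9  12.8
 -16.6  -7.3  -2.8]
30 [  2.9  13.6 -17.3  -7.8  -3.2   2.9  13.8 -17.5  -8.1  -3.5   3.   13.9
 -17.8  -8.5  -3.9]
32 [  3.9  14.7 -18.5  -8.9  -4.3   4.   14.9 -18.7  -9.3  -4.6   4.1  15.
 -18.9  -9.6  -5. ]
```

View pics/wo.png

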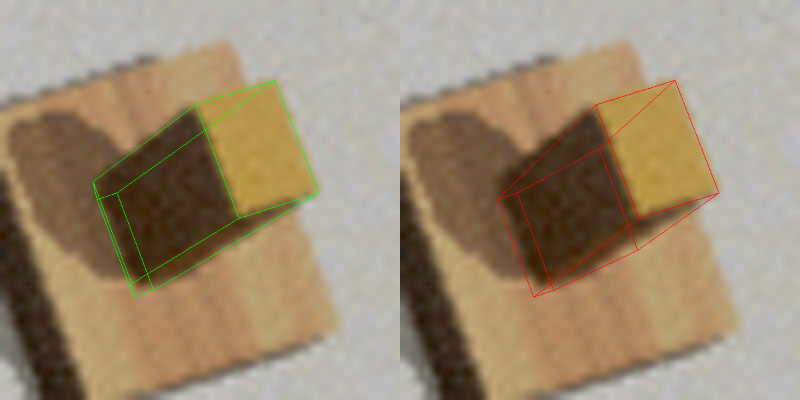

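```bash
python3 - <<'E'
from ov import *
t=cv2.imread("pics/top0.png");s=cv2.imread("pics/side0.png")
st=(0.5424,0.0906,15.19)
def draw(g,col):
    L=[]
    for x in(-60,60):
        th=np.radians(np.arange(0,361,10))
        L.append((T(st,np.c_[np.full(37,x),g+8+8*np.cos(th),46+8*np.sin(th)]),col,False))
        L.append((T(st,[(x,g+1.5,0),(x,g+1.5,46)]),col,False))
    L.append((T(st,[(-60,g+1.5,0),(60,g+1.5,0)]),col,False))
    L.append((T(st,[(-130,g+40,75),(130,g+40,75)]),col,False))
    L.append((T(st,[(-130,g+40,0),(130,g+40,0)]),col,False))
    L.append((T(st,[(-130,g+140,118),(130,g+140,118),(130,g+210,118),(-130,g+210,118)]),col,True))
    L.append((T(st,[(-55,0,50),(55,0,50),(55,-36,50),(-55,-36,50)]),(255,0,0),True))
    L.append((T(st,[(-55,0,0),(55,0,0),(55,-36,0),(-55,-36,0)]),(255,0,0),True))
    return L
L=draw(24.3,(0,255,0))
ov(t,"top",L,50,215,200,185,4,"pics/go_t.png")
ov(s,"side",L,245,300,230,180,3,"pics/go_s.png")
E
```

```text
(no output)
```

View pics/go_t.png

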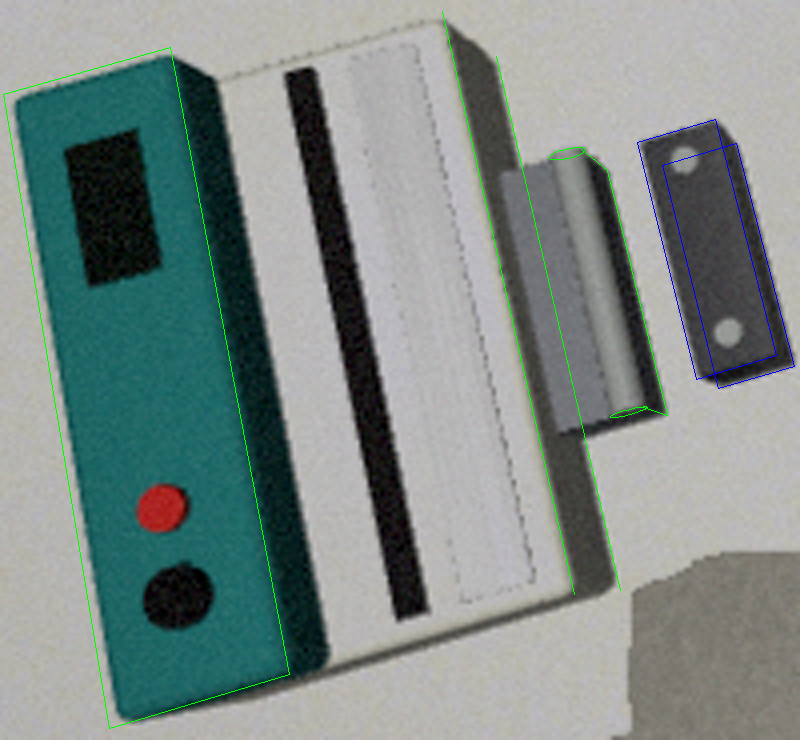

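View pics/go_s.png

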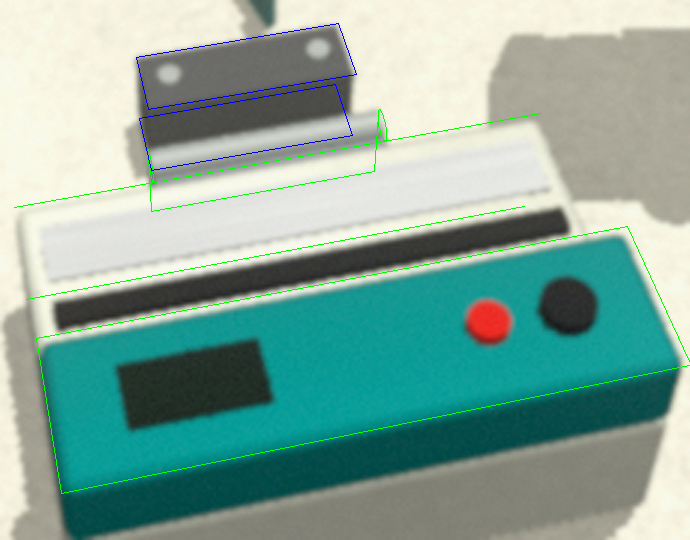

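```bash
cat > e.py <<'E'
from h import *
from scipy.ndimage import gaussian_filter,map_coordinates
I={n:gaussian_filter(cv2.cvtColor(cv2.imread(f"pics/{n}0.png"),cv2.COLOR_BGR2GRAY).astype(float),.7) for n in("side","top")}
th=np.radians(np.arange(0,360,2))
def bar_line(n,st,g,sx,xs,sgn):
    out=[]
    for x in xs:
        q=proj(n,T(st,np.c_[np.full(len(th),x+sx),g+8+8*np.cos(th),46+8*np.sin(th)]))
        out.append(q[np.argmin(q[:,1])] if sgn=="up" else q[np.argmax(q[:,0])])
    return np.array(out)
xs=np.linspace(-42,42,25)
def lines(p):
    st=(p[0],p[1],p[2]);g,sx,b=p[3:6]
    L=[]
    o=np.ones_like(xs)
    for n in("side","top"):
        L.append((n,"gapedge",proj(n,T(st,np.c_[xs,-b*o,(50-b)*o]))))
        L.append((n,"backedge",proj(n,T(st,np.c_[xs,(-36+b)*o,(50-b)*o]))))
        ys=np.linspace(-30,-6,12)
        for s in(-1,1): L.append((n,f"end{s}",proj(n,T(st,np.c_[np.full(12,s*(55-b)),ys,np.full(12,50-b)]))))
    L.append(("top","backfoot",proj("top",T(st,np.c_[xs,-36*o,0*o]))))
    L.append(("side","bar",bar_line("side",st,g,sx,xs,"up")))
    L.append(("top","foot",proj("top",T(st,np.c_[xs,(g+1.5)*o,0*o]))))
    return L
r=np.arange(-4,4.01,.1)
def meas(L,R=3):
    out=[]
    for n,nm,q in L:
        d=q[-1]-q[0];d/=np.linalg.norm(d);nn=np.array([-d[1],d[0]])
        rr=r[np.abs(r)<=R]
        P=q[:,None,:]+rr[None,:,None]*nn
        v=map_coordinates(I[n],[P[...,1],P[...,0]],order=1)
        gr=np.abs(np.gradient(gaussian_filter(v,(1.5,3)),axis=1))
        out.append((n,nm,q+nn*rr[gr.argmax(1)][:,None],nn,np.median(rr[gr.argmax(1)]),np.median(gr.max(1))))
    return out
if __name__=="__main__":
    p=np.array([.5424,.0906,15.2,24.2,0,1.0])
    for it in range(6):
        M=meas(lines(p),3 if it<3 else 1.8)
        def f(z):
            off={"side":z[6:8],"top":z[8:10]}
            e=[]
            for (n,nm,q),m in zip(lines(z[:6]),M):
                # mean line offset compare
                e.append(((q+off[n]-m[2])@m[3])/3)
            e.append(z[6:]/1.0);e.append([z[4]/2,(z[5]-1)/1])
            return np.concatenate(e)
        s=least_squares(f,np.r_[p,np.zeros(4)],x_scale=np.r_[.01,.01,5,2,2,1,1,1,1,1],loss="soft_l1")
        p=s.x[:6]
        print(np.round(s.x,4))
    for (n,nm,q),m in zip(lines(p),M):
        print(n,nm,np.round(np.median((q+({"side":s.x[6:8],"top":s.x[8:]}[n])-m[2])@m[3]),2),round(m[5],1))
E
python3 e.py
```

```text
[ 5.43000e-01  9.03000e-02  1.53084e+01  2.47320e+01 -1.90000e-03
  2.99800e-01 -4.46600e-01  3.77000e-01  3.32000e-01  5.02400e-01]
[ 5.43100e-01  8.92000e-02  1.52047e+01  2.52843e+01  5.00000e-03
 -2.67600e-01 -5.00000e-01  9.44400e-01  3.86500e-01  6.08000e-01]
[ 5.42600e-01  8.85000e-02  1.51708e+01  2.54268e+01  2.20000e-03
 -5.99700e-01 -7.47800e-01  1.31730e+00  3.62300e-01  8.80900e-01]
[ 5.43100e-01  8.90000e-02  1.52594e+01  2.56582e+01 -3.20000e-03
 -4.24900e-01 -2.56000e-01  6.88900e-01  3.04500e-01  3.40400e-01]
[ 5.43400e-01  8.93000e-02  1.51970e+01  2.54674e+01  2.10000e-03
 -2.30900e-01 -2.42200e-01  6.60100e-01  3.09100e-01  3.24700e-01]
[ 5.43400e-01  9.02000e-02  1.49867e+01  2.49160e+01  2.70000e-03
  2.48600e-01 -2.66600e-01  3.04000e-01  2.75700e-01  3.22800e-01]
side gapedge 0.15 0.6
side backedge 0.1 2.4
side end-1 0.22 2.6
side end1 -0.54 2.7
top gapedge -0.01 3.1
top backedge -0.08 0.7
top end-1 0.09 1.0
top end1 0.21 3.1
top backfoot 0.12 3.3
side bar -0.13 2.4
top foot 0.13 3.6
```

apply_moves:
  increments:
    - {"xyz": [2.7,2.8,0],"roll": 6.3,"hand": 4.5}
    - {"xyz": [2.7,2.8,0],"roll": 6.3,"hand": 4.5}
    - {"xyz": [2.7,2.8,0],"roll": 6.3,"hand": 4.5}
    - {"xyz": [2.7,2.8,0],"roll": 6.3,"hand": 4.5}
    - {"xyz": [2.7,2.8,0],"roll": 6.3,"hand": 4.5}

```text
time_s: 0.6
eef_pos: [0.2757, -0.4162, 0.2084]
tool_rot: [-90.0, 0.0, -134.2]
force: [0.4, -0.2, -0.4]
opening: 0.526
```

apply_moves:
  increments:
    - {"xyz": [2.7,2.8,0],"roll": 6.3,"hand": 4.5}
    - {"xyz": [2.7,2.8,0],"roll": 6.3,"hand": 4.5}
    - {"xyz": [2.7,2.8,0],"roll": 6.3,"hand": 4.5}
    - {"xyz": [2.7,2.8,0],"roll": 6.3,"hand": 4.5}
    - {"xyz": [2.7,2.8,0],"roll": 6.3,"hand": 4.5}

```text
time_s: 1.1
eef_pos: [0.4106, -0.2762, 0.2085]
tool_rot: [-90.0, 0.0, -102.7]
force: [-0.7, -0.2, -0.2]
opening: 0.529
```

apply_moves:
  increments:
    - {"xyz": [2.7,2.9,0],"roll": 0,"hand": 4.5}
    - {"xyz": [2.7,2.9,0],"roll": 0,"hand": 4.5}
    - {"xyz": [2.7,2.9,0],"roll": 0,"hand": 4.5}
    - {"xyz": [2.7,2.9,0],"roll": 0,"hand": 4.5}
    - {"xyz": [2.7,2.9,0],"roll": 0,"hand": 4.5}

```text
time_s: 1.6
eef_pos: [0.5455, -0.1311, 0.2084]
tool_rot: [-90.0, 0.0, -102.9]
force: [0.5, -0.8, -0.4]
opening: 0.527
```

apply_moves:
  increments:
    - {"xyz": [0,0,0],"roll": 0,"hand": 4.5}
    - {"xyz": [0,0,0],"roll": 0,"hand": 4.5}

```text
time_s: 1.8
eef_pos: [0.5448, -0.1321, 0.2083]
tool_rot: [-90.1, -0.0, -102.8]
force: [-0.0, -0.3, -0.4]
opening: 0.526
```

apply_moves:
  increments:
    - {"xyz": [0.2,-0.1,-3],"roll": 0,"hand": 4.5}
    - {"xyz": [0,0,-3],"roll": 0,"hand": 4.5}
    - {"xyz": [0,0,-3],"roll": 0,"hand": 4.5}
    - {"xyz": [0,0,-0.8],"roll": 0,"hand": 4.5}
    - {"xyz": [0,0,0],"roll": 0,"hand": 4.5}

```text
time_s: 2.3
eef_pos: [0.5453, -0.1341, 0.1097]
tool_rot: [-90.2, 0.0, -103.0]
force: [0.5, -0.3, 0.7]
opening: 0.53
```

```bash
cat > look.py <<'E'
import sys,cv2,numpy as np
from bench import manip
# look.py tag cam x0 y0 w h k ...
tag=sys.argv[1];ims=[]
for i in range(2,len(sys.argv),6):
    cam=sys.argv[i];x0,y0,w,h,k=map(int,sys.argv[i+1:i+6])
    im=manip.grab_frame(cam)[:,:,::-1]; cv2.imwrite(f"pics/{tag}_{cam}_full.png",im)
    c=cv2.resize(im[y0:y0+h,x0:x0+w],None,fx=k,fy=k,interpolation=cv2.INTER_CUBIC)
    c=np.clip(c*1.5,0,255).astype(np.uint8)
    for j in range(0,w,20):cv2.putText(c,str(x0+j),(j*k,8),0,.3,(0,0,255))
    for j in range(0,h,20):cv2.putText(c,str(y0+j),(0,j*k+4),0,.3,(0,0,255))
    ims.append(c)
H=max(i.shape[0] for i in ims)
o=np.hstack([cv2.copyMakeBorder(i,0,H-i.shape[0],0,0,0) for i in ims])
print(o.shape);cv2.imwrite(f"pics/{tag}.png",o)
E
python3 look.py a1 side 300 160 100 120 4 top 300 240 100 120 4
```

```text
(480, 800, 3)
```

View pics/a1.png

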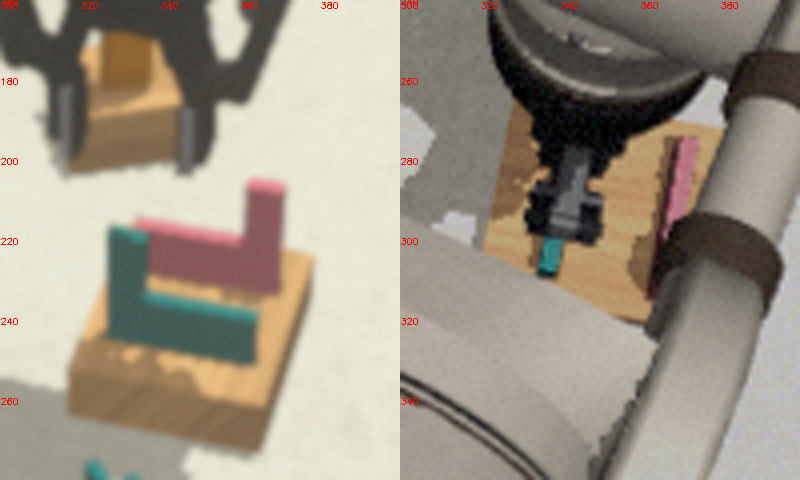

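apply_moves:
  increments:
    - {"xyz": [0,0,-2.5],"roll": 0,"hand": 4.5}
    - {"xyz": [0,0,-2.4],"roll": 0,"hand": 4.5}
    - {"xyz": [0,0,0],"roll": 0,"hand": 4.5}
    - {"xyz": [0,0,0],"roll": 0,"hand": 0.5}
    - {"xyz": [0,0,0],"roll": 0,"hand": 0.5}

```text
time_s: 2.9
eef_pos: [0.5485, -0.1345, 0.0644]
tool_rot: [-89.8, -0.1, -102.9]
force: [-0.3, -0.7, 3.9]
opening: 0.197
```

apply_moves:
  increments:
    - {"xyz": [0,0,0],"roll": 0,"hand": 0.5}
    - {"xyz": [0,0,0],"roll": 0,"hand": 0.5}
    - {"xyz": [0,0,0],"roll": 0,"hand": 0.5}

```text
time_s: 3.2
eef_pos: [0.5486, -0.1346, 0.0644]
tool_rot: [-89.8, -0.1, -102.9]
force: [-0.9, 0.4, 6.7]
opening: 0.166
```

```bash
python3 look.py a2 side 300 180 100 100 8;  python3 -c "
from bench import manip;print(manip.sense())"
```

```text
(800, 800, 3)
{'time_s': 3.25, 'joints': array([-2.60314141e+01,  1.63228152e+01,  1.00387207e+02, -4.70440782e-03,
        6.30403690e+01, -1.31181695e+01]), 'qd': array([ 0.00072008,  0.04393639, -0.001885  , -0.06476135,  0.06202947,
       -0.04656433]), 'effort': array([ 3.82972430e-03, -3.71974039e+01, -2.67394280e+01,  5.26770239e-02,
       -2.45274659e-01, -4.06767103e-04]), 'eef_pos': array([ 0.54865751, -0.13456065,  0.06443487]), 'tool_rot': array([-8.97578590e+01, -6.07437565e-02, -1.02911249e+02]), 'force': array([-0.93687133,  0.2947012 ,  6.82144409]), 'ft_torque': array([0.05907419, 0.16956308, 0.00562961]), 'opening': 0.16004931224948862}
```

View pics/a2.png

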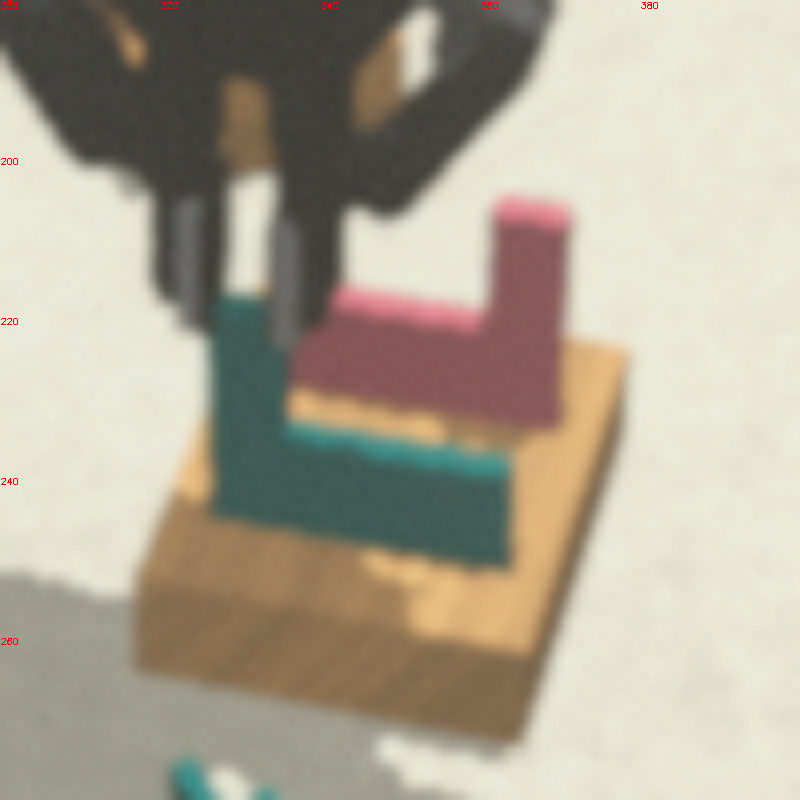

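```bash
python3 - <<'E'
from h import *
for z in (.0644,.0834,.091,.077):
  print(z,proj("side",[.5486,-.1346,z]),proj("top",[.5486,-.1346,z]))
p=(.5215,-.1276,-12.7)
print(proj("side",T(p,[(26,0,91),(26,0,56),(26,4,91)])))
E
```

```text
0.0644 [[330.59650432 228.03430463]] [[343.8299196  271.19809524]]
0.0834 [[330.68198684 219.98967359]] [[344.37279861 269.27962627]]
0.091 [[330.71671922 216.72106245]] [[344.59734528 268.48610543]]
0.077 [[330.65297936 222.71952458]] [[344.18703621 269.93608819]]
[[331.6626414  217.21031948]
 [331.48583678 232.02742164]
 [331.08508853 218.59571046]]
```

```bash
python3 look.py a3 side 310 180 50 70 10 top 310 240 70 90 6; python3 - <<'E'
import cv2,numpy as np
s=cv2.imread("pics/a3_side_full.png")[190:240,310:350].astype(float)
s=np.clip((s/255)**.5*255*1.1,0,255).astype(np.uint8)
cv2.imwrite("pics/a3b.png",cv2.resize(s,None,fx=12,fy=12,interpolation=cv2.INTER_NEAREST))
E
```

```text
(700, 920, 3)
```

View pics/a3.png

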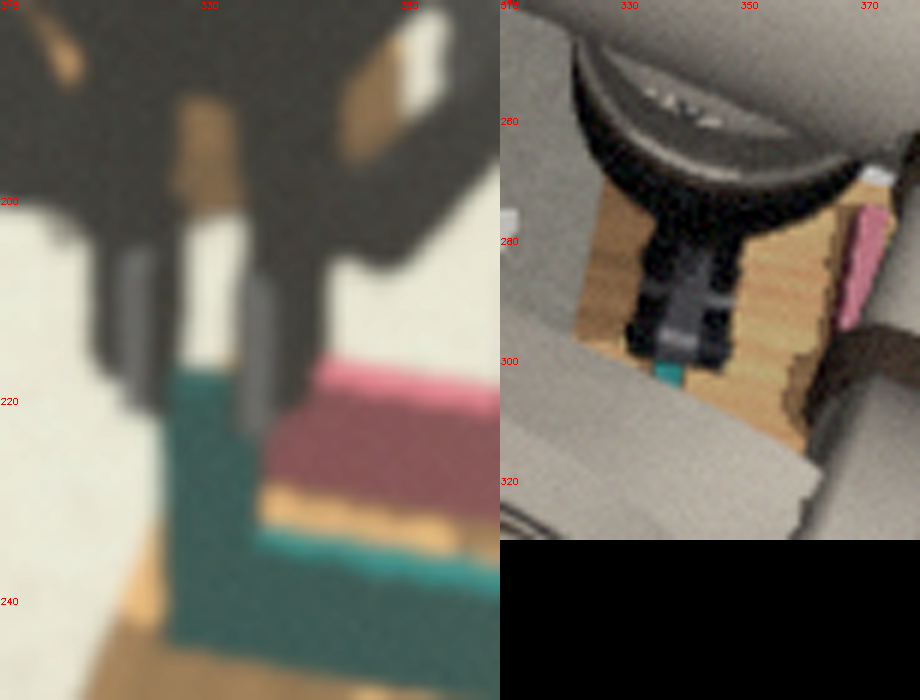

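View pics/a3b.png

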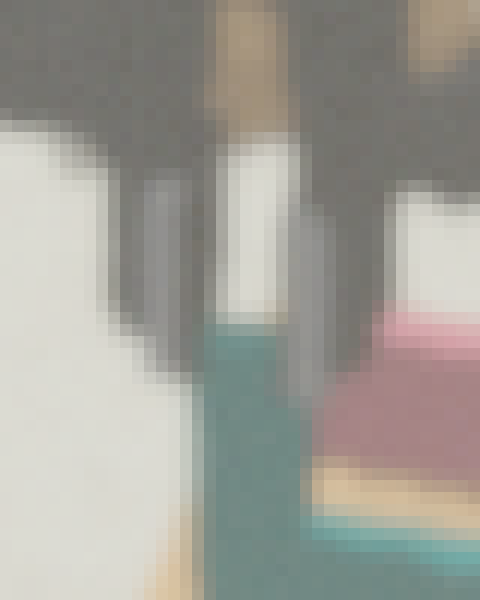

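apply_moves:
  increments:
    - {"xyz": [0,0,1],"roll": 0,"hand": 0.5}
    - {"xyz": [0,0,2],"roll": 0,"hand": 0.5}
    - {"xyz": [0,0,3],"roll": 0,"hand": 0.5}
    - {"xyz": [0,0,3],"roll": 0,"hand": 0.5}
    - {"xyz": [0,0,2],"roll": 0,"hand": 0.5}

```text
time_s: 3.85
eef_pos: [0.5478, -0.1341, 0.1753]
tool_rot: [-89.8, -0.0, -102.9]
force: [0.6, -0.3, 0.1]
opening: 0.158
```

```bash
python3 look.py a4 side 290 150 100 100 7
```

```text
(700, 700, 3)
```

View pics/a4.png

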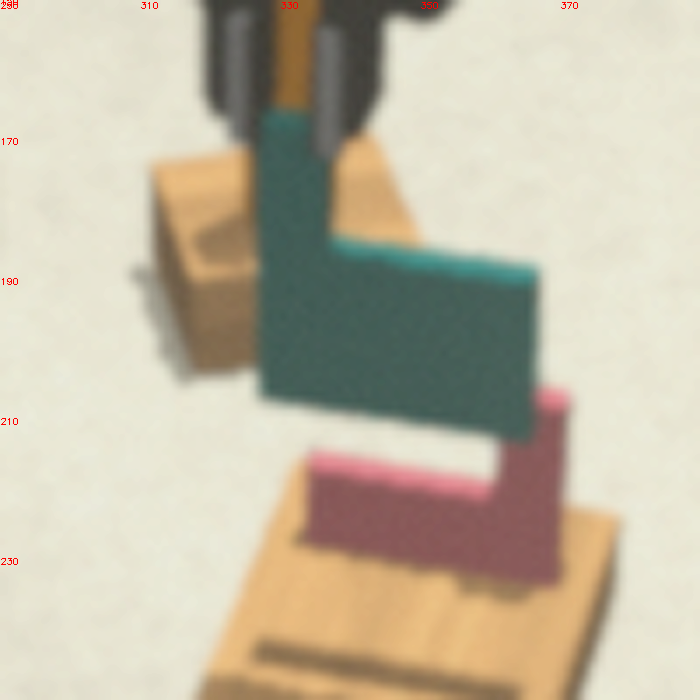

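apply_moves:
  increments:
    - {"xyz": [0.2,2.4,0],"roll": 4,"hand": 0.5}
    - {"xyz": [0.4,4.7,0],"roll": 6,"hand": 0.5}
    - {"xyz": [0.4,4.7,0],"roll": 6,"hand": 0.5}
    - {"xyz": [0.4,4.7,0],"roll": 6,"hand": 0.5}
    - {"xyz": [0.4,4.7,0],"roll": 6,"hand": 0.5}

```text
time_s: 4.4
eef_pos: [0.5645, 0.0801, 0.1717]
tool_rot: [-90.0, 0.0, -74.7]
force: [0.7, 0.2, -0.8]
opening: 0.162
```

apply_moves:
  increments:
    - {"xyz": [0.1,2.3,-1],"roll": 0,"hand": 0.5}
    - {"xyz": [0,0,-2],"roll": 0,"hand": 0.5}
    - {"xyz": [0,0,-2],"roll": 0,"hand": 0.5}
    - {"xyz": [0,0,0],"roll": 0,"hand": 0.5}
    - {"xyz": [0,0,0],"roll": 0,"hand": 0.5}

```text
time_s: 4.9
eef_pos: [0.5656, 0.1013, 0.1219]
tool_rot: [-90.0, 0.0, -74.9]
force: [0.2, 0.2, 0.1]
opening: 0.162
```

```bash
python3 look.py a5 side 270 250 110 110 4 top 160 220 110 110 4;python3 -c "
from bench import manip;s=manip.sense();print(s['eef_pos'],s['tool_rot'],s['force'])"
```

```text
(440, 880, 3)
[0.56678435 0.10107    0.12327542] [-8.98817563e+01 -3.51653522e-02 -7.49363923e+01] [ 0.63633739 -0.94024563 -0.14812687]
```

View pics/a5.png

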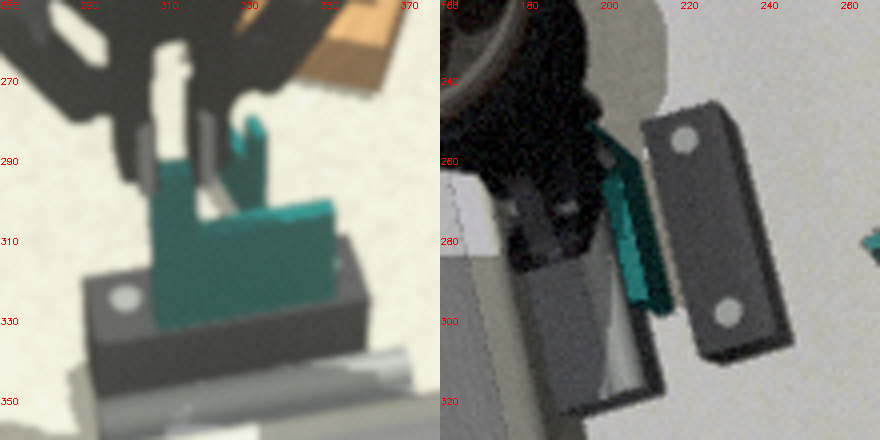

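```bash
python3 - <<'E'
import cv2,numpy as np
def crop(im,x0,y0,w,h,k):
    c=cv2.resize(im[y0:y0+h,x0:x0+w],None,fx=k,fy=k,interpolation=cv2.INTER_CUBIC);return np.clip(c*1.6,0,255).astype(np.uint8)
s=cv2.imread("pics/a5_side_full.png");t=cv2.imread("pics/a5_top_full.png")
cv2.imwrite("pics/a5s.png",crop(s,300,285,60,55,12));cv2.imwrite("pics/a5t.png",crop(t,190,245,35,60,10))
E
```

```text
(no output)
```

View pics/a5s.png

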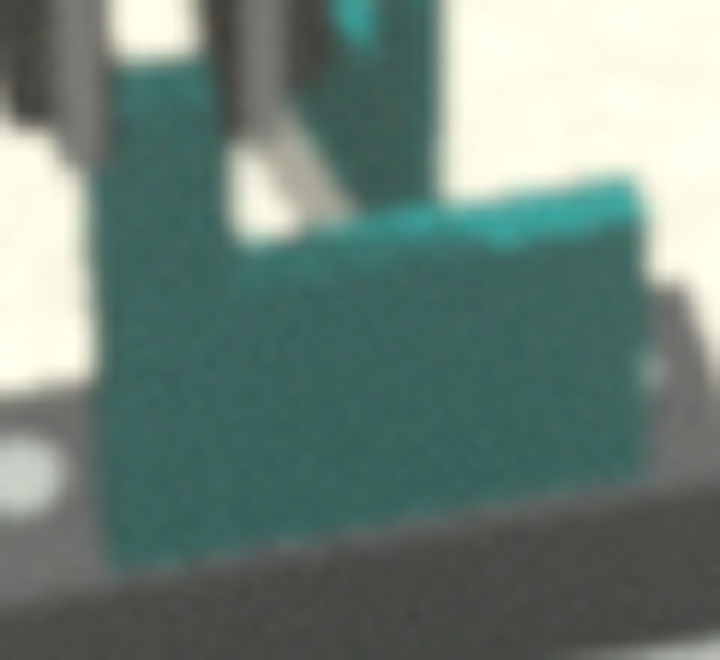

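View pics/a5t.png

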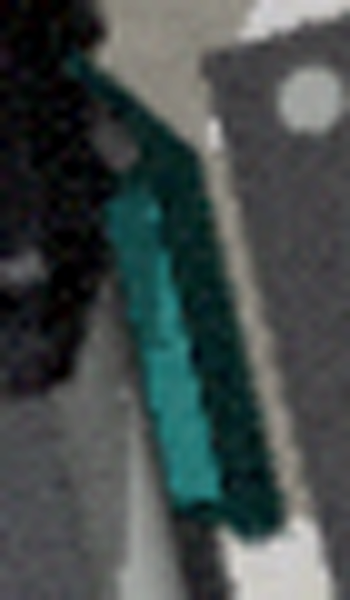

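```bash
cat > pf.py <<'E'
from h import *
def fit4(obs,p0):
    def f(p): return np.concatenate([(proj(n,T(p[:3],np.array(P)+[0,0,p[3]]))-q).ravel() for n,P,q in obs])
    r=least_squares(f,p0,x_scale=[.01,.01,5,5],loss="soft_l1")
    return r.x,[np.round(proj(n,T(r.x[:3],np.array(P)+[0,0,r.x[3]]))-q,1).tolist() for n,P,q in obs]
def rel(p,st=(.5430,.0900,15.2)):
    a=np.radians(st[2]);d=np.array(p[:2])-st[:2];return np.round([(np.cos(a)*d[0]+np.sin(a)*d[1])*1e3,(-np.sin(a)*d[0]+np.cos(a)*d[1])*1e3,p[2]-st[2]],1)
E
python3 - <<'E'
from pf import *
S=("side",[(-35,4,50),(-35,-4,50),(-35,4,0),(35,4,0),(17,-4,50)],conv(12,(300,285),[(645,222),(635,178),(645,468),(115,568),(237,240)]))
Tt=("top",[(-35,4,50),(-35,-4,50),(35,-4,0),(-35,-4,0),(-35,4,0)],conv(10,(190,245),[(175,500),(222,497),(200,158),(285,515),(240,535)]))
for o in([S,Tt],[S],[Tt]):
    p,r=fit4(o,[.542,.095,15,64]);print(np.round(p,4),rel(p),r)
E
```

```text
[ 0.5406  0.0951 14.9308 63.3996] [-0.9  5.6 -0.3] [[[0.6, -0.4], [0.1, -0.6], [-0.5, 1.3], [-1.2, 0.4], [-0.9, -0.3]], [[-0.3, 1.0], [-0.1, -0.1], [-0.3, -1.0], [0.4, 1.6], [0.4, 1.0]]]
[ 0.5403  0.0743 15.4206 39.9197] [ -6.7 -14.4   0.2] [[[0.4, -0.2], [-0.1, -0.3], [-0.6, 0.7], [0.2, -0.1], [0.1, 0.0]]]
[ 0.5478  0.1057 14.4842 18.7337] [ 8.7 13.9 -0.7] [[[-0.0, 0.1], [-0.2, -0.9], [0.0, 0.1], [0.0, 0.7], [0.2, -0.1]]]
```

apply_moves:
  increments:
    - {"xyz": [0.1,0,0],"roll": 0.3,"hand": 0.5}
    - {"xyz": [0,0,-0.5],"roll": 0,"hand": 0.5}
    - {"xyz": [0,0,-0.6],"roll": 0,"hand": 0.5}
    - {"xyz": [0,0,-0.5],"roll": 0,"hand": 0.5}
    - {"xyz": [0,0,-0.4],"roll": 0,"hand": 0.5}

```text
time_s: 5.5
eef_pos: [0.5665, 0.1013, 0.101]
tool_rot: [-90.1, 0.0, -74.6]
force: [-1.0, -0.1, -0.1]
opening: 0.161
```

apply_moves:
  increments:
    - {"xyz": [0,0,-0.5],"roll": 0,"hand": 0.5}
    - {"xyz": [0,0,-0.5],"roll": 0,"hand": 0.5}
    - {"xyz": [0,0,-0.5],"roll": 0,"hand": 0.5}

```text
time_s: 5.8
eef_pos: [0.5668, 0.1013, 0.0864]
tool_rot: [-90.0, 0.0, -74.6]
force: [1.0, 0.0, -0.7]
opening: 0.162
```

apply_moves:
  increments:
    - {"xyz": [0,0,-0.8],"roll": 0,"hand": 0.5}
    - {"xyz": [0,0,-0.8],"roll": 0,"hand": 0.5}
    - {"xyz": [0,0,-0.5],"roll": 0,"hand": 0.5}
    - {"xyz": [0,0,-0.3],"roll": 0,"hand": 0.5}
    - {"xyz": [0,0,-0.1],"roll": 0,"hand": 0.5}

```text
time_s: 6.3
eef_pos: [0.5667, 0.1013, 0.0614]
tool_rot: [-90.0, 0.0, -74.6]
force: [-0.7, 0.0, -0.9]
opening: 0.161
```

apply_moves:
  increments:
    - {"xyz": [0,0,-0.1],"roll": 0,"hand": 0.5}
    - {"xyz": [0,0,-0.1],"roll": 0,"hand": 0.5}

```text
time_s: 6.5
eef_pos: [0.5672, 0.1013, 0.0602]
tool_rot: [-90.0, -0.0, -74.6]
force: [0.1, 1.1, -0.7]
opening: 0.159
```

Now push gently toward the stop to seat against it, in stop −y = (0.26, −0.97), while lowering.

apply_moves:
  increments:
    - {"xyz": [0,0,-0.1],"roll": 0,"hand": 0.5}
    - {"xyz": [0.02,-0.08,-0.05],"roll": 0,"hand": 0.5}
    - {"xyz": [0,0,0],"roll": 0,"hand": 0.5}

```text
time_s: 6.8
eef_pos: [0.5673, 0.1004, 0.0587]
tool_rot: [-90.0, -0.0, -74.6]
force: [-0.6, 0.3, 2.1]
opening: 0.164
```

apply_moves:
  increments:
    - {"xyz": [0.01,-0.04,0],"roll": 0,"hand": 0.5}
    - {"xyz": [0,0,0],"roll": 0,"hand": 0.5}

```text
time_s: 7.0
eef_pos: [0.5674, 0.1, 0.0586]
tool_rot: [-90.0, -0.0, -74.6]
force: [0.2, 0.3, 1.9]
opening: 0.162
```

apply_moves:
  increments:
    - {"xyz": [0.01,-0.04,0],"roll": 0,"hand": 0.5}
    - {"xyz": [0.01,-0.04,0],"roll": 0,"hand": 0.5}
    - {"xyz": [0,0,0],"roll": 0,"hand": 0.5}

```text
time_s: 7.3
eef_pos: [0.5676, 0.0994, 0.0586]
tool_rot: [-90.0, 0.0, -74.6]
force: [-0.8, 1.7, 2.0]
opening: 0.158
```

apply_moves:
  increments:
    - {"xyz": [0.01,-0.04,0],"roll": 0,"hand": 0.5}
    - {"xyz": [0.01,-0.04,0],"roll": 0,"hand": 0.5}
    - {"xyz": [0,0,0],"roll": 0,"hand": 0.5}

```text
time_s: 7.6
eef_pos: [0.5677, 0.0987, 0.0586]
tool_rot: [-90.0, 0.0, -74.6]
force: [-0.9, 2.6, 2.8]
opening: 0.161
```

apply_moves:
  increments:
    - {"xyz": [0.01,-0.04,0],"roll": 0,"hand": 0.5}
    - {"xyz": [0.01,-0.04,0],"roll": 0,"hand": 0.5}
    - {"xyz": [0,0,0],"roll": 0,"hand": 0.5}

```text
time_s: 7.9
eef_pos: [0.5679, 0.0978, 0.0585]
tool_rot: [-90.0, 0.0, -74.6]
force: [-0.2, 1.8, 1.8]
opening: 0.154
```

```bash
python3 look.py a6 side 280 280 100 90 4 top 170 220 90 100 4;python3 -c "
from bench import manip;s=manip.sense();print(s['eef_pos'],s['ft_torque'],s['force'])"
```

```text
(400, 760, 3)
[0.56791217 0.09774349 0.05851829] [ 0.43579562 -0.00973935  0.00732817] [-0.47721628  3.23804687  3.69504765]
```

View pics/a6.png

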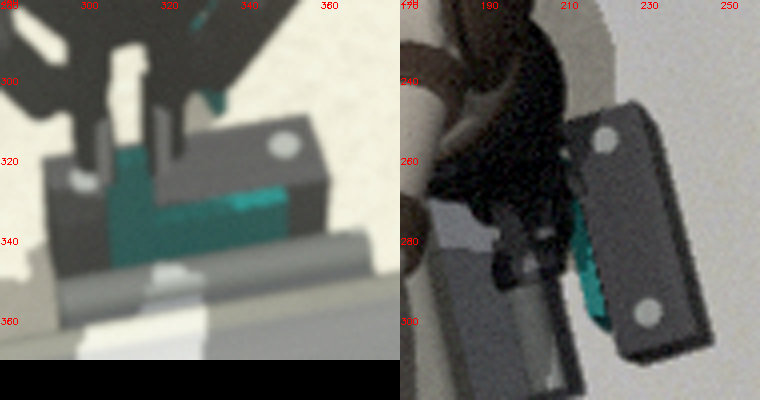

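apply_moves:
  increments:
    - {"xyz": [-0.02,0.08,0],"roll": 0,"hand": 0.5}
    - {"xyz": [-0.01,0.04,0],"roll": 0,"hand": 0.5}
    - {"xyz": [0,0,0],"roll": 0,"hand": 0.5}
    - {"xyz": [0,0,0.0],"roll": 0,"hand": 3}
    - {"xyz": [0,0,0.0],"roll": 0,"hand": 3.4}

```text
time_s: 8.5
eef_pos: [0.5669, 0.0987, 0.0577]
tool_rot: [-90.1, 0.0, -74.6]
force: [0.1, -0.2, -0.3]
opening: 0.396
```

apply_moves:
  increments:
    - {"xyz": [0,0,0],"roll": 0,"hand": 3.4}
    - {"xyz": [0,0,1],"roll": 0,"hand": 3.4}
    - {"xyz": [0,0,3],"roll": 0,"hand": 3.4}
    - {"xyz": [0,0,4],"roll": 0,"hand": 4.5}
    - {"xyz": [0,0,4],"roll": 0,"hand": 4.5}

```text
time_s: 9.0
eef_pos: [0.5671, 0.0989, 0.1801]
tool_rot: [-90.0, 0.0, -74.6]
force: [1.2, 0.6, 0.6]
opening: 0.525
```

apply_moves:
  increments:
    - {"xyz": [-1.4,-4.5,1],"roll": -6,"hand": 4.5}
    - {"xyz": [-1.4,-4.5,0],"roll": -6,"hand": 4.5}
    - {"xyz": [-1.4,-4.5,0],"roll": -6,"hand": 4.5}
    - {"xyz": [-1.4,-4.5,0],"roll": -6,"hand": 4.5}
    - {"xyz": [-1.4,-4.5,0],"roll": -4.2,"hand": 4.5}

```text
time_s: 9.5
eef_pos: [0.4968, -0.1278, 0.1894]
tool_rot: [-89.9, -0.0, -103.0]
force: [0.8, -0.8, -0.9]
opening: 0.53
```

apply_moves:
  increments:
    - {"xyz": [-1.2,-4.4,0],"roll": 0,"hand": 4.5}
    - {"xyz": [0,0,-2],"roll": 0,"hand": 4.5}
    - {"xyz": [0,0,-4],"roll": 0,"hand": 4.5}
    - {"xyz": [0,0,-2],"roll": 0,"hand": 4.5}
    - {"xyz": [0,0,0],"roll": 0,"hand": 4.5}

```text
time_s: 10.0
eef_pos: [0.4831, -0.1688, 0.1056]
tool_rot: [-90.4, 0.1, -102.8]
force: [-1.1, 0.1, -0.7]
opening: 0.525
```

```bash
python3 look.py a7 side 280 150 110 210 3 top 170 220 90 100 5;python3 -c "
from bench import manip;s=manip.sense();print(s['eef_pos'],s['tool_rot'])"
```

```text
(630, 780, 3)
[ 0.48587999 -0.17032893  0.10942569] [-8.99559844e+01 -1.68171703e-02 -1.02813825e+02]
```

View pics/a7.png

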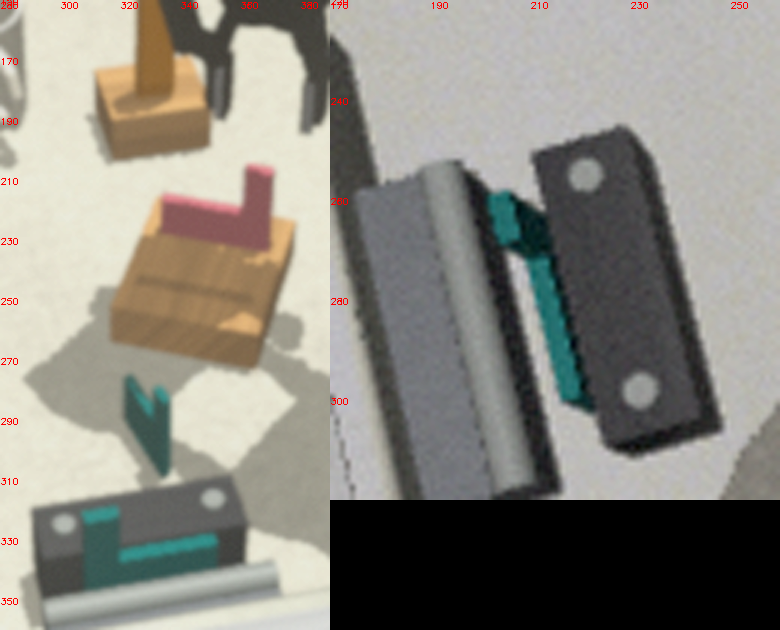

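apply_moves:
  increments:
    - {"xyz": [0,0,-2.4],"roll": 0,"hand": 4.5}
    - {"xyz": [0,0,-2.4],"roll": 0,"hand": 4.5}
    - {"xyz": [0,0,0],"roll": 0,"hand": 4.5}
    - {"xyz": [0,0,0],"roll": 0,"hand": 0.5}
    - {"xyz": [0,0,0],"roll": 0,"hand": 0.5}

```text
time_s: 10.6
eef_pos: [0.487, -0.171, 0.0628]
tool_rot: [-89.8, -0.1, -102.8]
force: [-5.0, 0.2, 4.5]
opening: 0.2
```

apply_moves:
  increments:
    - {"xyz": [0,0,0],"roll": 0,"hand": 0.5}
    - {"xyz": [0,0,0],"roll": 0,"hand": 0.5}
    - {"xyz": [0,0,0],"roll": 0,"hand": 0.5}

```text
time_s: 10.9
eef_pos: [0.4863, -0.1708, 0.0624]
tool_rot: [-89.9, -0.1, -102.8]
force: [-3.3, 1.2, 7.5]
opening: 0.166
```

```bash
python3 - <<'E'
import cv2,numpy as np
def crop(im,x0,y0,w,h,k):
    c=cv2.resize(im[y0:y0+h,x0:x0+w],None,fx=k,fy=k,interpolation=cv2.INTER_CUBIC);return np.clip(c*1.6,0,255).astype(np.uint8)
s=cv2.imread("pics/a7_side_full.png");t=cv2.imread("pics/a7_top_full.png")
cv2.imwrite("pics/a7s.png",crop(s,285,305,80,55,10));cv2.imwrite("pics/a7t.png",crop(t,190,245,55,60,10))
E
```

```text
(no output)
```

View pics/a7s.png

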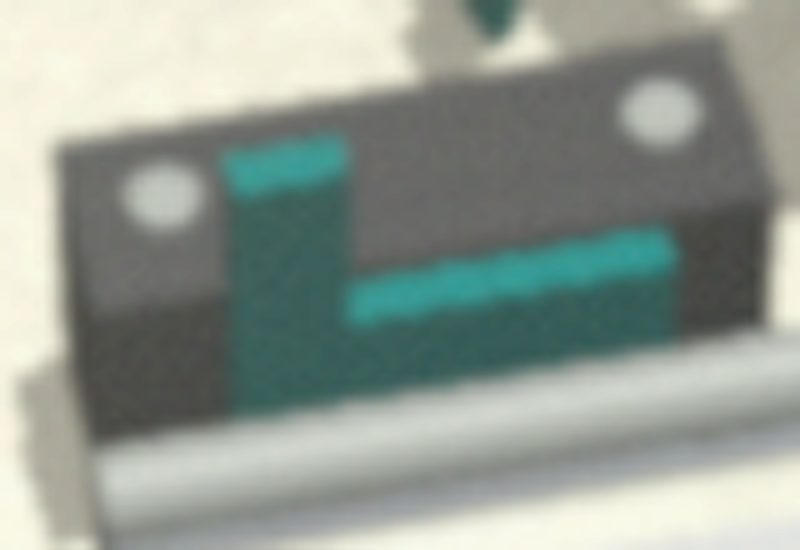

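View pics/a7t.png

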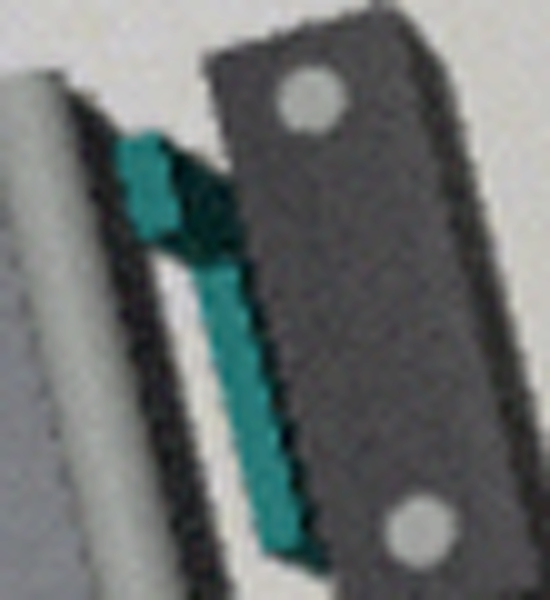

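```bash
python3 - <<'E'
from pf import *
S=("side",[(35,4,85),(17,4,85),(35,-4,85),(17,-4,85),(17,4,50),(-35,4,50),(-35,-4,50)],conv(10,(285,305),[(228,195),(348,182),(222,155),(345,137),(350,325),(678,272),(668,230)]))
Tt=("top",[(35,4,85),(35,-4,85),(17,-4,85),(17,4,85),(-35,4,50),(-35,-4,50),(17,-4,50)],conv(10,(190,245),[(115,148),(155,133),(185,228),(142,240),(262,548),(302,550),(240,265)]))
for o in([S,Tt],[S],[Tt]):
    p,r=fit(o,[.542,.095,15]);print(np.round(p,4),rel(p),[a.tolist() for a in r])
E
```

```text
[ 0.5402  0.0965 15.3532] [-1.   7.   0.2] [[[0.7, -0.3], [0.5, -1.0], [0.2, -0.3], [-0.4, -0.5], [0.3, -0.2], [0.4, -0.7], [0.1, -0.4]], [[-0.4, -0.9], [0.2, -0.7], [-0.4, -0.2], [-0.7, -0.1], [-0.7, 0.8], [-0.2, -0.8], [-1.1, -0.4]]]
[ 0.5406  0.0975 14.9273] [-0.4  7.9 -0.3] [[[0.3, 0.1], [0.2, -0.6], [-0.1, 0.1], [-0.6, -0.1], [0.0, 0.2], [0.2, -0.0], [-0.1, 0.2]]]
[ 0.5395  0.0957 15.6632] [-1.9  6.4  0.5] [[[-0.0, -0.5], [0.5, -0.3], [0.1, 0.1], [-0.2, 0.3], [-0.1, 1.1], [0.4, -0.4], [-0.6, -0.0]]]
```

apply_moves:
  increments:
    - {"xyz": [0,0,1],"roll": 0,"hand": 0.5}
    - {"xyz": [0,0,2],"roll": 0,"hand": 0.5}
    - {"xyz": [0,0,3],"roll": 0,"hand": 0.5}
    - {"xyz": [0,0,3],"roll": 0,"hand": 0.5}
    - {"xyz": [0,0,2],"roll": 0,"hand": 0.5}

```text
time_s: 11.4
eef_pos: [0.4867, -0.1707, 0.1739]
tool_rot: [-89.8, -0.1, -102.8]
force: [0.9, 0.1, -1.0]
opening: 0.167
```

apply_moves:
  increments:
    - {"xyz": [0.4,4.0,0],"roll": 5,"hand": 0.5}
    - {"xyz": [0.4,4.7,0],"roll": 6,"hand": 0.5}
    - {"xyz": [0.5,4.7,0],"roll": 6,"hand": 0.5}
    - {"xyz": [0.5,4.7,0],"roll": 6,"hand": 0.5}
    - {"xyz": [0.5,4.7,0],"roll": 5,"hand": 0.5}

```text
time_s: 11.9
eef_pos: [0.5089, 0.0598, 0.1717]
tool_rot: [-89.9, -0.0, -74.6]
force: [0.7, -0.5, -0.8]
opening: 0.168
```

apply_moves:
  increments:
    - {"xyz": [0.4,4.3,0],"roll": 0,"hand": 0.5}
    - {"xyz": [0,0,0],"roll": 0,"hand": 0.5}
    - {"xyz": [0,0,0],"roll": 0,"hand": 0.5}

```text
time_s: 12.2
eef_pos: [0.5127, 0.1017, 0.1712]
tool_rot: [-89.9, -0.0, -74.7]
force: [-0.4, 0.5, -0.3]
opening: 0.167
```

```bash
python3 look.py b1 side 290 260 90 100 8; cp pics/b1.png pics/b1s.png; python3 look.py b1t top 170 220 90 100 6;python3 -c "
from bench import manip;s=manip.sense();print(s['eef_pos'],s['tool_rot'],s['force'])"
```

```text
(800, 720, 3)
(600, 540, 3)
[0.51271925 0.10015034 0.17090312] [-8.99642636e+01 -3.43293865e-02 -7.48588551e+01] [ 0.0205726  -0.06743174 -0.43317567]
```

View pics/b1s.png

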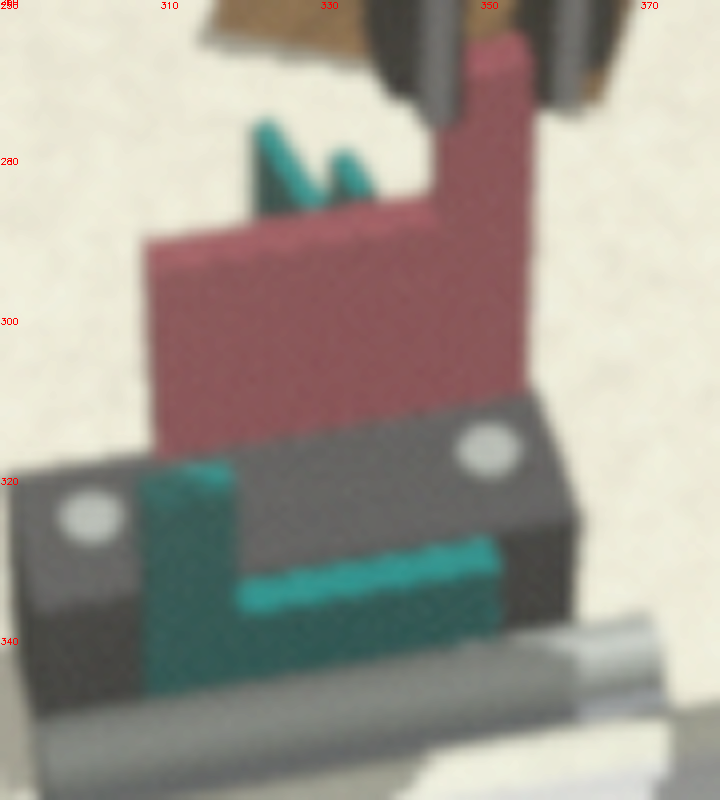

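View pics/b1t.png

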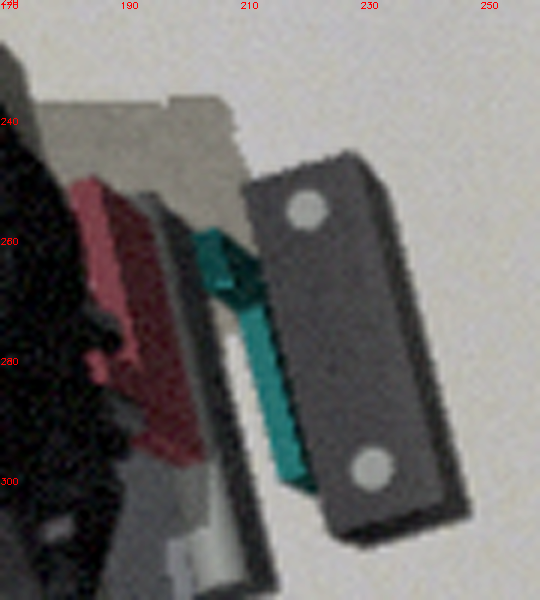

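```bash
python3 - <<'E'
from pf import *
S=("side",[(35,4,50),(35,-4,50),(35,4,0),(-35,4,0),(-17,-4,50),(-17,-4,85),(-35,-4,85)],conv(8,(290,260),[(150,270),(145,240),(155,455),(525,390),(435,198),(465,45),(520,32)]))
Tt=("top",[(35,4,50),(35,-4,50),(-35,-4,0),(-35,4,0)],conv(6,(170,220),[(70,190),(97,177),(207,458),(185,465)]))
for o in([S,Tt],):
    p,r=fit4(o,[.542,.095,15,114]);print(np.round(p,4),rel(p),r)
def fz(obs,z):
    import pf
    o=[(n,np.array(P)+[0,0,z],q) for n,P,q in obs]; return fit(o,[.54,.1,15])
for o in ([S,Tt],[S],[Tt]):
    p,r=fz(o,114.5);print(p,rel(p))
E
```

```text
[5.376000e-01 1.066000e-01 1.575830e+01 1.120227e+02] [-0.9 17.5  0.6] [[[0.3, -0.0], [-0.3, -0.4], [0.2, 0.6], [0.6, 0.6], [-0.7, -1.1], [-3.9, 0.3], [1.8, -0.1]], [[-0.4, -0.8], [0.2, -0.1], [0.9, 0.3], [-0.3, 0.6]]]
[ 0.53739082  0.10766781 15.73811236] [-0.8 18.5  0.5]
[ 0.5374569   0.10893138 15.73903426] [-0.4 19.7  0.5]
[ 0.53712657  0.10599964 15.68477196] [-1.5 17.   0.5]
```

apply_moves:
  increments:
    - {"xyz": [0,0,-2],"roll": -0.4,"hand": 0.5}
    - {"xyz": [0,0,-2],"roll": 0,"hand": 0.5}
    - {"xyz": [0,0,-1],"roll": 0,"hand": 0.5}
    - {"xyz": [0,0,-0.5],"roll": 0,"hand": 0.5}
    - {"xyz": [0,0,0],"roll": 0,"hand": 0.5}

```text
time_s: 12.8
eef_pos: [0.5123, 0.1003, 0.1152]
tool_rot: [-90.0, 0.0, -75.3]
force: [-0.4, 0.3, -0.2]
opening: 0.169
```

apply_moves:
  increments:
    - {"xyz": [0,0,-0.5],"roll": 0,"hand": 0.5}
    - {"xyz": [0,0,-0.5],"roll": 0,"hand": 0.5}
    - {"xyz": [0,0,-0.5],"roll": 0,"hand": 0.5}
    - {"xyz": [0,0,-0.5],"roll": 0,"hand": 0.5}
    - {"xyz": [0,0,-0.5],"roll": 0,"hand": 0.5}

```text
time_s: 13.3
eef_pos: [0.5125, 0.101, 0.09]
tool_rot: [-90.0, 0.0, -75.2]
force: [1.0, -0.1, -0.9]
opening: 0.172
```

apply_moves:
  increments:
    - {"xyz": [0,0,-0.8],"roll": 0,"hand": 0.5}
    - {"xyz": [0,0,-0.8],"roll": 0,"hand": 0.5}
    - {"xyz": [0,0,-0.8],"roll": 0,"hand": 0.5}
    - {"xyz": [0,0,-0.4],"roll": 0,"hand": 0.5}
    - {"xyz": [0,0,-0.2],"roll": 0,"hand": 0.5}

```text
time_s: 13.8
eef_pos: [0.5121, 0.1009, 0.0597]
tool_rot: [-90.1, 0.0, -75.2]
force: [0.8, -0.8, -1.5]
opening: 0.167
```

apply_moves:
  increments:
    - {"xyz": [0,0,-0.1],"roll": 0,"hand": 0.5}
    - {"xyz": [0,0,-0.1],"roll": 0,"hand": 0.5}
    - {"xyz": [0,0,0],"roll": 0,"hand": 0.5}

```text
time_s: 14.1
eef_pos: [0.5126, 0.1009, 0.0585]
tool_rot: [-90.0, -0.0, -75.2]
force: [0.1, -0.5, -0.6]
opening: 0.168
```

apply_moves:
  increments:
    - {"xyz": [0.03,-0.12,-0.1],"roll": 0,"hand": 0.5}
    - {"xyz": [0.03,-0.12,0],"roll": 0,"hand": 0.5}
    - {"xyz": [0.03,-0.12,0],"roll": 0,"hand": 0.5}
    - {"xyz": [0.03,-0.1,0],"roll": 0,"hand": 0.5}
    - {"xyz": [0,0,0],"roll": 0,"hand": 0.5}

```text
time_s: 14.6
eef_pos: [0.5138, 0.0962, 0.0574]
tool_rot: [-90.0, -0.0, -75.2]
force: [1.0, -0.2, -0.6]
opening: 0.171
```

```bash
python3 look.py b2 side 285 275 90 90 8; python3 look.py b2t top 170 220 90 100 6;python3 -c "
from bench import manip;s=manip.sense();print(s['eef_pos'],s['tool_rot'],s['force'],s['ft_torque'])"
```

```text
(720, 720, 3)
(600, 540, 3)
[0.51372048 0.09626978 0.05742246] [-8.99972185e+01  2.27037956e-03 -7.52238879e+01] [-0.00626677  0.79964429 -0.58554441] [0.00529574 0.01892573 0.01098283]
```

View pics/b2.png

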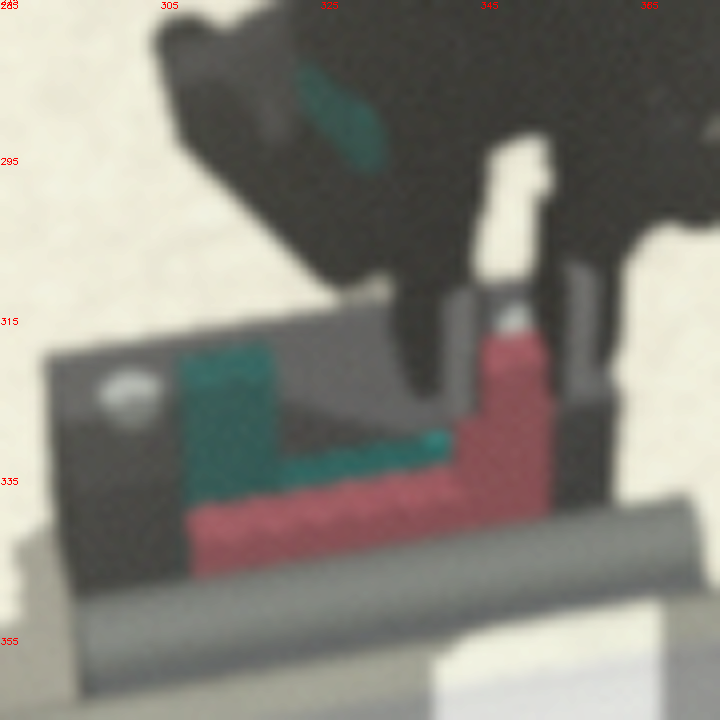

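View pics/b2t.png

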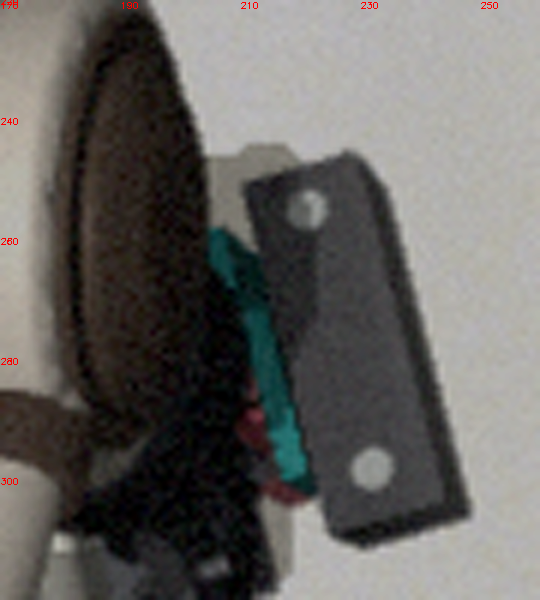

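apply_moves:
  increments:
    - {"xyz": [0.03,-0.1,0],"roll": 0,"hand": 0.5}
    - {"xyz": [0.02,-0.1,0],"roll": 0,"hand": 0.5}
    - {"xyz": [0,0,0],"roll": 0,"hand": 0.5}

```text
time_s: 15.0
eef_pos: [0.5142, 0.0942, 0.0574]
tool_rot: [-90.0, 0.0, -75.2]
force: [0.0, -0.7, -0.5]
opening: 0.169
```

apply_moves:
  increments:
    - {"xyz": [0.01,-0.05,0],"roll": 0,"hand": 0.5}
    - {"xyz": [0.01,-0.05,0],"roll": 0,"hand": 0.5}
    - {"xyz": [0,0,0],"roll": 0,"hand": 0.5}

```text
time_s: 15.3
eef_pos: [0.5144, 0.0934, 0.0574]
tool_rot: [-90.0, 0.0, -75.2]
force: [0.3, 0.6, 0.9]
opening: 0.176
```

apply_moves:
  increments:
    - {"xyz": [0.01,-0.05,0],"roll": 0,"hand": 0.5}
    - {"xyz": [0.01,-0.05,0],"roll": 0,"hand": 0.5}
    - {"xyz": [0,0,0],"roll": 0,"hand": 0.5}

```text
time_s: 15.6
eef_pos: [0.5146, 0.0924, 0.0574]
tool_rot: [-90.0, 0.0, -75.2]
force: [-1.1, 1.4, 0.2]
opening: 0.17
```

```bash
python3 look.py b3 side 285 275 90 90 8; python3 look.py b3t top 170 220 90 100 6;python3 -c "
from bench import manip;s=manip.sense();print(s['eef_pos'],s['tool_rot'],s['force'],s['ft_torque'])"
```

```text
(720, 720, 3)
(600, 540, 3)
[0.51459259 0.09240136 0.05742285] [-8.99964719e+01  8.20546731e-03 -7.52153058e+01] [-0.29212176  2.03303911  0.24514699] [0.3398464  0.03774616 0.13379835]
```

View pics/b3.png

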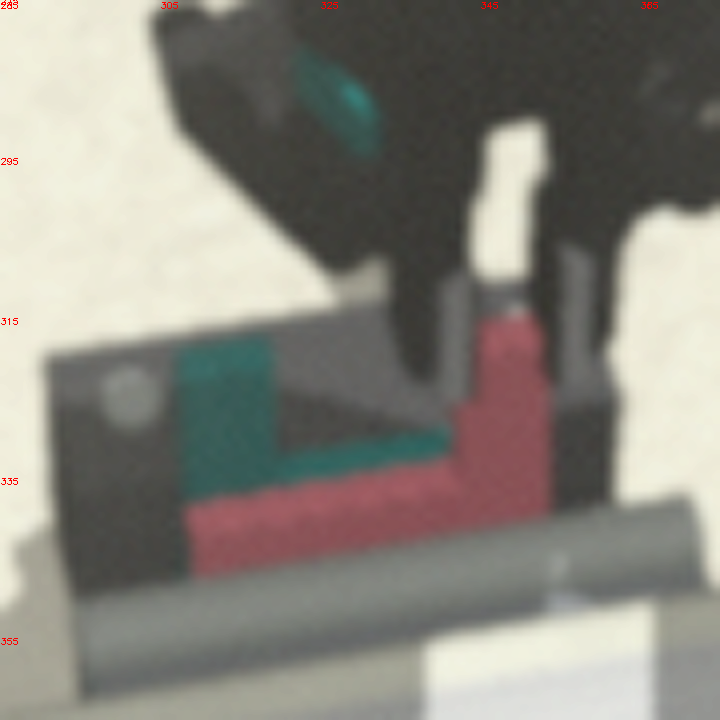

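View pics/b3t.png

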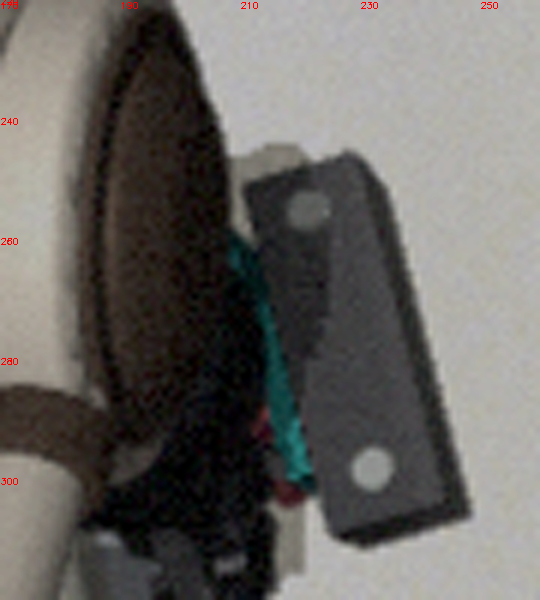

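apply_moves:
  increments:
    - {"xyz": [-0.02,0.08,0],"roll": 0,"hand": 0.5}
    - {"xyz": [0,0,-0.1],"roll": 0,"hand": 0.5}
    - {"xyz": [0,0,0],"roll": 0,"hand": 0.5}

```text
time_s: 16.0
eef_pos: [0.5143, 0.0931, 0.0566]
tool_rot: [-90.0, -0.0, -75.2]
force: [-2.1, 0.9, 4.0]
opening: 0.171
```

apply_moves:
  increments:
    - {"xyz": [0,0,0],"roll": 0,"hand": 2.6}
    - {"xyz": [0,0,0.0],"roll": 0,"hand": 3.4}
    - {"xyz": [0,0,0],"roll": 0,"hand": 3.4}
    - {"xyz": [0,0,1],"roll": 0,"hand": 3.4}
    - {"xyz": [0,0,3],"roll": 0,"hand": 3.4}

```text
time_s: 16.5
eef_pos: [0.5118, 0.0931, 0.0944]
tool_rot: [-90.4, 0.1, -75.2]
force: [0.1, -0.8, -0.1]
opening: 0.395
```

apply_moves:
  increments:
    - {"xyz": [0,0,4],"roll": 0,"hand": 5}
    - {"xyz": [0,0,4],"roll": 0,"hand": 5}
    - {"xyz": [0,-3,3],"roll": 0,"hand": 5}
    - {"xyz": [0,-4.7,1],"roll": 0,"hand": 5}
    - {"xyz": [0,-4.8,0],"roll": 0,"hand": 5}

```text
time_s: 17.0
eef_pos: [0.516, -0.0333, 0.2203]
tool_rot: [-89.7, -0.2, -75.1]
force: [0.5, -0.3, -0.3]
opening: 0.583
```

apply_moves:
  increments:
    - {"xyz": [0,-4.8,0],"roll": 0,"hand": 5}
    - {"xyz": [0.5,-4.8,0],"roll": 0,"hand": 5}
    - {"xyz": [0.5,-4.8,0],"roll": 0,"hand": 5}

```text
time_s: 17.3
eef_pos: [0.5243, -0.178, 0.2175]
tool_rot: [-89.9, -0.1, -75.2]
force: [1.8, 1.0, 0.5]
opening: 0.585
```

```bash
python3 look.py b4 side 285 300 90 70 8; python3 look.py b4t top 180 235 80 80 8;python3 -c "
from bench import manip;s=manip.sense();print(s['eef_pos'],s['tool_rot'],s['force'])"
```

```text
(560, 720, 3)
(640, 640, 3)
[ 0.52433077 -0.18143782  0.21718534] [-89.98704389  -0.16636801 -75.56633834] [-0.67443046  0.91474324  0.98176747]
```

View pics/b4.png

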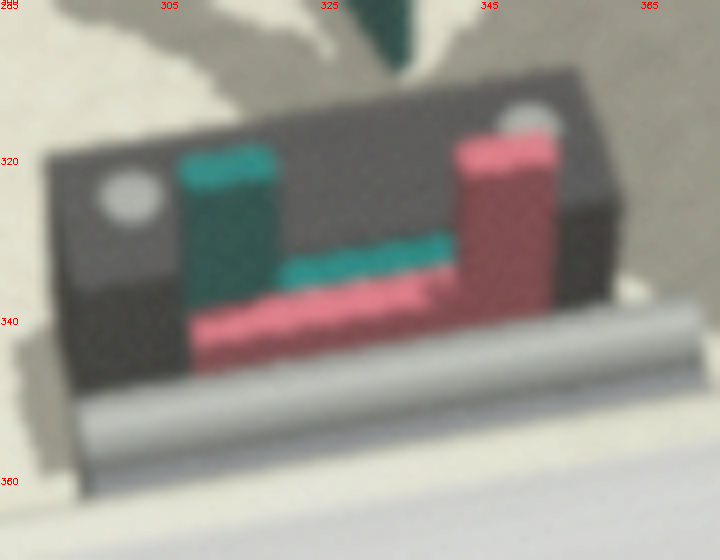

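View pics/b4t.png

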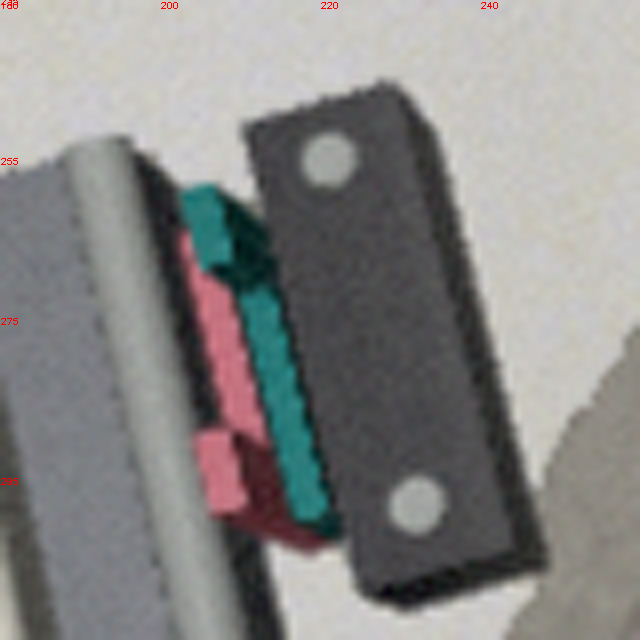

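```bash
python3 - <<'E'
from pf import *
S=("side",[(-17,4,85),(-35,4,85),(-17,-4,85),(-35,-4,85),(35,4,50),(35,-4,50)],conv(8,(285,300),[(462,175),(557,165),(457,142),(553,130),(193,345),(188,315)]))
Tt=("top",[(-17,4,85),(-17,-4,85),(-35,-4,85),(-35,4,85)],conv(8,(180,235),[(197,435),(237,430),(245,510),(207,517)]))
for o in([S,Tt],[S],[Tt]):
    p,r=fit(o,[.542,.095,15]);print(np.round(p,4),rel(p),[a.tolist() for a in r])
S=("side",[(35,4,85),(17,4,85),(35,-4,85),(17,-4,85)],conv(8,(285,300),[(183,187),(273,177),(180,157),(272,145)]))
Tt=("top",[(35,4,85),(35,-4,85),(17,-4,85),(17,4,85),(-35,-4,50)],conv(8,(180,235),[(182,195),(213,183),(237,260),(203,270),(325,520)]))
for o in([S,Tt],[S],[Tt]):
    p,r=fit(o,[.542,.095,15]);print("teal",np.round(p,4),rel(p),[a.tolist() for a in r])
E
```

```text
[ 0.5384  0.1035 14.8306] [-0.9 14.3 -0.4] [[[0.7, 0.3], [0.5, -0.4], [0.1, 0.4], [-0.3, 0.0], [0.5, -0.3], [0.1, -0.6]], [[-0.7, -0.2], [-1.1, -0.9], [0.3, -0.6], [0.4, -0.1]]]
[ 0.5388  0.1038 15.2737] [-0.4 14.5  0.1] [[[0.4, 0.3], [0.2, -0.4], [-0.2, 0.5], [-0.6, 0.0], [0.3, -0.0], [-0.1, -0.4]]]
[0.5382 0.1001 8.1296] [-2.  11.  -7.1] [[[0.1, -0.2], [-0.2, -0.3], [0.0, 0.3], [0.0, 0.2]]]
teal [ 0.5402  0.0951 14.4455] [-1.3  5.7 -0.8] [[[0.5, -0.2], [1.1, -0.8], [-0.1, -0.4], [0.2, -0.8]], [[-0.6, -0.6], [0.1, -0.4], [-0.5, 0.0], [-0.9, 0.0], [-0.2, -0.7]]]
teal [ 0.5404  0.0979 10.65  ] [-0.5  8.3 -4.6] [[[-0.1, 0.1], [0.6, 0.1], [-0.4, -0.2], [-0.0, 0.0]]]
teal [ 0.5396  0.0945 14.1959] [-2.1  5.2 -1. ] [[[-0.1, -0.3], [0.6, -0.0], [-0.1, 0.3], [-0.5, 0.3], [0.1, -0.3]]]
```

apply_moves:
  increments:
    - {"xyz": [0.9,-4.6,0],"roll": 1.2,"hand": 5}
    - {"xyz": [1.0,-4.6,0],"roll": 0,"hand": 5}
    - {"xyz": [1.0,-4.6,0],"roll": 0,"hand": 5}
    - {"xyz": [0,0,-3],"roll": 0,"hand": 5}
    - {"xyz": [0,0,-3],"roll": 0,"hand": 5}

```text
time_s: 17.9
eef_pos: [0.5543, -0.3154, 0.1573]
tool_rot: [-89.9, -0.1, -74.1]
force: [0.1, 0.6, -1.2]
opening: 0.587
```

apply_moves:
  increments:
    - {"xyz": [0,0,-1],"roll": 0,"hand": 5}
    - {"xyz": [0,0,0],"roll": 0,"hand": 5}

```text
time_s: 18.1
eef_pos: [0.5526, -0.3124, 0.1449]
tool_rot: [-90.1, 0.2, -74.0]
force: [-0.3, 0.6, 0.2]
opening: 0.585
```

```bash
python3 look.py c1 side 290 100 90 100 4 top 410 220 80 100 5;python3 -c "
from bench import manip;s=manip.sense();print(s['eef_pos'],s['tool_rot'],s['force'])
from h import *
print(proj('side',[.5535,-.3189,.133]),proj('side',s['eef_pos']))"
```

```text
(500, 760, 3)
[ 0.55420027 -0.31379526  0.14814691] [-89.93290203  -0.10096457 -73.97129464] [ 0.74571605 -0.03469889  0.66132327]
[[332.04673756 140.47319336]] [[331.66362566 135.25980701]]
```

View pics/c1.png

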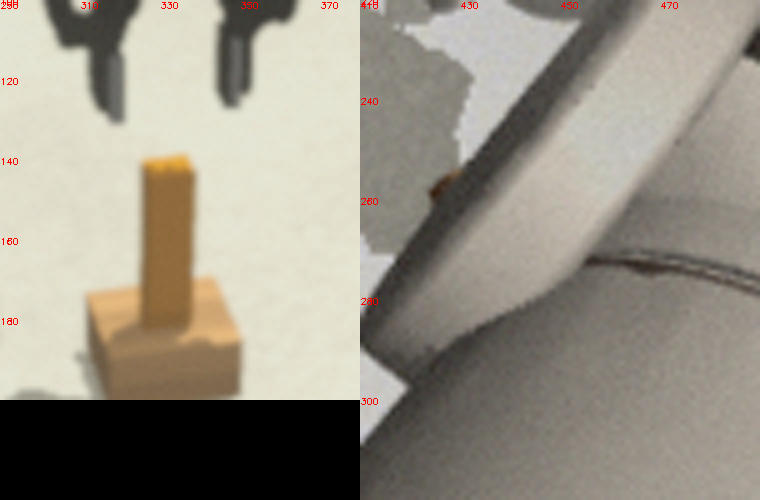

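apply_moves:
  increments:
    - {"xyz": [0,-0.5,0],"roll": 0,"hand": 5}
    - {"xyz": [0,0,-1.5],"roll": 0,"hand": 5}
    - {"xyz": [0,0,-2],"roll": 0,"hand": 5}
    - {"xyz": [0,0,-1.5],"roll": 0,"hand": 5}
    - {"xyz": [0,0,0],"roll": 0,"hand": 5}

```text
time_s: 18.7
eef_pos: [0.5516, -0.3175, 0.093]
tool_rot: [-90.2, 0.3, -74.0]
force: [-0.8, 0.9, -0.8]
opening: 0.584
```

apply_moves:
  increments:
    - {"xyz": [0,0,0],"roll": 0,"hand": 1}
    - {"xyz": [0,0,0],"roll": 0,"hand": 1}
    - {"xyz": [0,0,0],"roll": 0,"hand": 1}
    - {"xyz": [0,0,0],"roll": 0,"hand": 1}
    - {"xyz": [0,0,0],"roll": 0,"hand": 1}

```text
time_s: 19.2
eef_pos: [0.5541, -0.3194, 0.0976]
tool_rot: [-89.9, -0.1, -74.0]
force: [0.3, 0.2, 4.1]
opening: 0.259
```

```bash
python3 look.py c2 side 300 120 60 80 8;python3 -c "
from bench import manip;s=manip.sense();print(s['eef_pos'],s['tool_rot'],s['force'])"
```

```text
(640, 480, 3)
[ 0.55406591 -0.31945358  0.09762953] [-89.92893553  -0.10393383 -74.01728924] [-0.28430822  0.40318229  4.83882397]
```

View pics/c2.png

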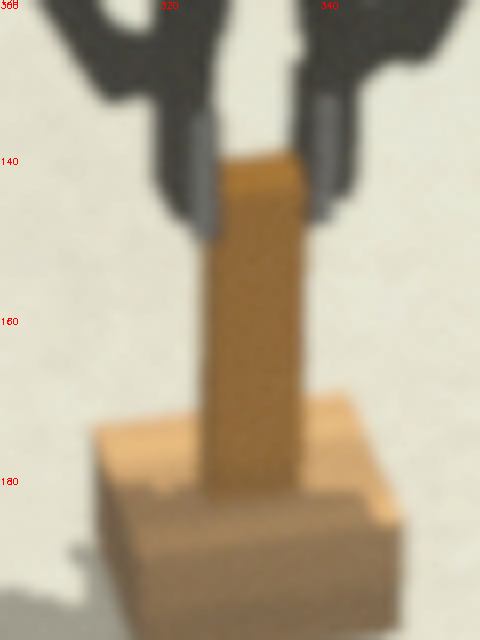

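apply_moves:
  increments:
    - {"xyz": [0,0,1],"roll": 0,"hand": 1}
    - {"xyz": [0,0,2],"roll": 0,"hand": 1}
    - {"xyz": [0,0,3],"roll": 0,"hand": 1}
    - {"xyz": [0,0,3],"roll": 0,"hand": 1}
    - {"xyz": [0,0,2],"roll": 0,"hand": 1}

```text
time_s: 19.75
eef_pos: [0.5538, -0.3192, 0.2091]
tool_rot: [-89.9, -0.1, -74.0]
force: [0.4, -0.9, -0.2]
opening: 0.263
```

apply_moves:
  increments:
    - {"xyz": [-0.1,3,0],"roll": 0,"hand": 1}
    - {"xyz": [-0.2,4.5,0],"roll": 0,"hand": 1}
    - {"xyz": [-0.2,4.6,0],"roll": 0,"hand": 1}
    - {"xyz": [-0.2,4.6,0],"roll": 0,"hand": 1}
    - {"xyz": [-0.2,4.6,0],"roll": 0,"hand": 1}

```text
time_s: 20.25
eef_pos: [0.5437, -0.1041, 0.2065]
tool_rot: [-90.0, 0.0, -74.0]
force: [0.9, 0.2, -0.3]
opening: 0.261
```

apply_moves:
  increments:
    - {"xyz": [-0.2,4.6,0],"roll": -0.8,"hand": 1}
    - {"xyz": [-0.2,4.6,0],"roll": 0,"hand": 1}
    - {"xyz": [-0.2,4.6,0],"roll": 0,"hand": 1}
    - {"xyz": [-0.2,4.6,0],"roll": 0,"hand": 1}
    - {"xyz": [-0.2,4,0],"roll": 0,"hand": 1}

```text
time_s: 20.75
eef_pos: [0.5336, 0.1203, 0.2066]
tool_rot: [-90.0, 0.0, -74.8]
force: [-0.3, 0.4, -0.9]
opening: 0.262
```

apply_moves:
  increments:
    - {"xyz": [-0.1,0,0],"roll": 0,"hand": 1}
    - {"xyz": [0,0,0],"roll": 0,"hand": 1}
    - {"xyz": [0,0,0],"roll": 0,"hand": 1}

```text
time_s: 21.05
eef_pos: [0.5334, 0.1172, 0.2064]
tool_rot: [-90.0, -0.0, -74.9]
force: [1.0, -0.1, -0.7]
opening: 0.262
```

```bash
python3 look.py c3 side 285 250 90 110 7; python3 look.py c3t top 170 225 90 90 7;python3 -c "
from bench import manip;s=manip.sense();print(s['eef_pos'],s['tool_rot'],s['force'])"
```

```text
(770, 630, 3)
(630, 630, 3)
[0.53354183 0.11686546 0.20641634] [-9.00115278e+01 -1.05581444e-02 -7.49197080e+01] [ 0.67084194 -0.77806499  0.00187418]
```

View pics/c3.png

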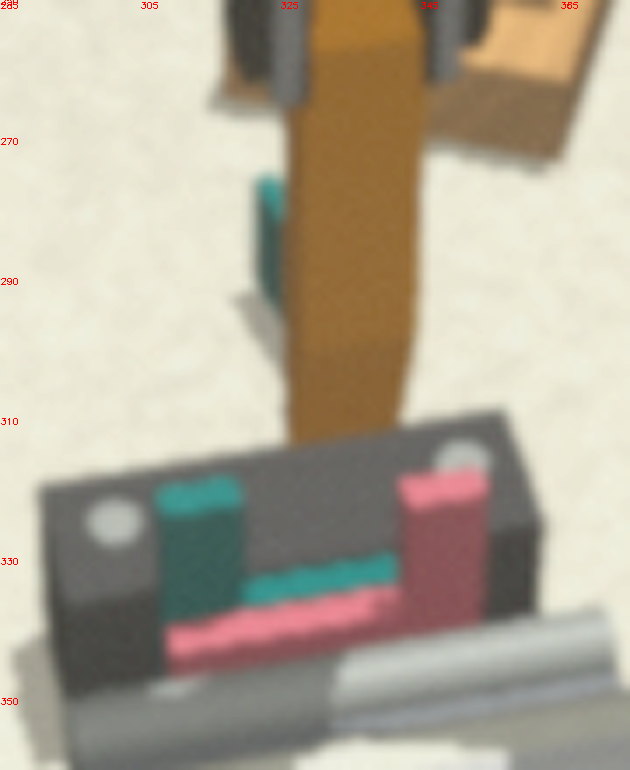

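View pics/c3t.png

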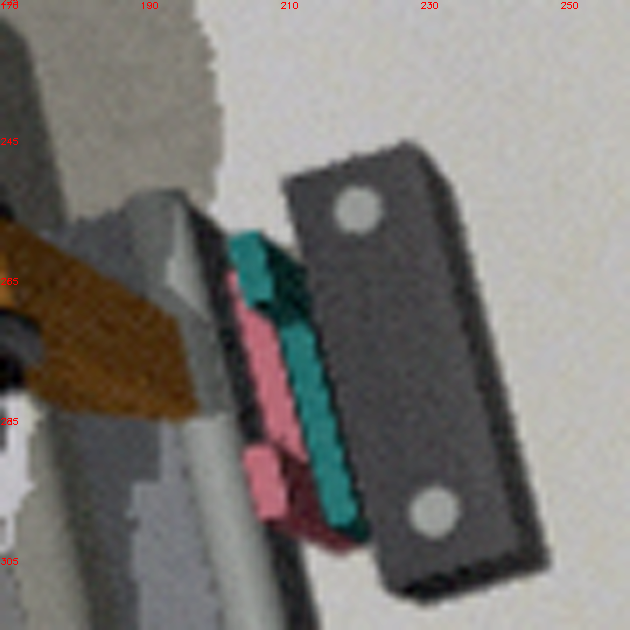

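```bash
python3 - <<'E'
from pf import *
z=116.8
S=("side",np.array([(12,2.5,0),(-12,2.5,0)])+[0,0,z],conv(7,(285,250),[(290,445),(398,430)]))
Tt=("top",np.array([(12,-2.5,0),(-12,-2.5,0),(-12,2.5,0)])+[0,0,z],conv(7,(170,225),[(180,320),(197,412),(165,420)]))
K=("side",np.array([(12,14.5,42),(-12,14.5,42)])+[0,0,z],conv(7,(285,250),[(290,352),(415,340)]))
for o in([S,Tt],[S],[Tt],[K]):
    p,r=fit(o,[.536,.12,15]);print(np.round(p,4),rel(p),[a.tolist() for a in r])
E
```

```text
[ 0.5355  0.1101 11.2605] [-1.9 21.4 -3.9] [[[-0.6, -0.3], [0.3, -0.0]], [[-0.5, -0.5], [-0.6, 0.7], [0.9, 0.2]]]
[ 0.5354  0.1104 13.6251] [-2.  21.7 -1.6] [[[-0.4, 0.1], [0.4, -0.1]]]
[0.5358 0.1099 9.269 ] [-1.8 21.1 -5.9] [[[-0.1, -0.7], [-0.7, 0.6], [0.8, 0.0]]]
[0.5356 0.1117 9.9326] [-1.4 22.9 -5.3] [[[0.4, -0.1], [-0.4, 0.1]]]
```

apply_moves:
  increments:
    - {"xyz": [0.13,0.11,-1.5],"roll": 0,"hand": 1}
    - {"xyz": [0,0,-2],"roll": 0,"hand": 1}
    - {"xyz": [0,0,-1.7],"roll": 0,"hand": 1}
    - {"xyz": [0,0,-0.8],"roll": 0,"hand": 1}
    - {"xyz": [0,0,0],"roll": 0,"hand": 1}

```text
time_s: 21.65
eef_pos: [0.5335, 0.1188, 0.1443]
tool_rot: [-90.2, 0.1, -74.9]
force: [-0.3, -0.9, -0.1]
opening: 0.26
```

```bash
python3 look.py c4 side 285 280 80 80 9; python3 look.py c4t top 180 235 70 80 9;python3 -c "
from bench import manip;s=manip.sense();print(s['eef_pos'],s['tool_rot'],s['force'])"
```

```text
(720, 720, 3)
(720, 630, 3)
[0.53500936 0.11895052 0.14666204] [-8.99759798e+01 -7.65276559e-03 -7.48423173e+01] [-0.54708267  0.74680166 -0.1344522 ]
```

View pics/c4.png

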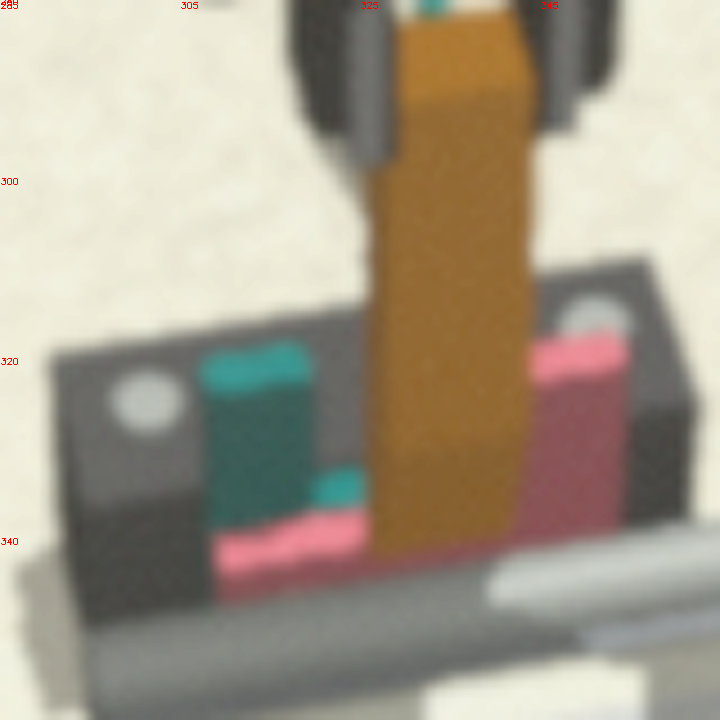

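View pics/c4t.png

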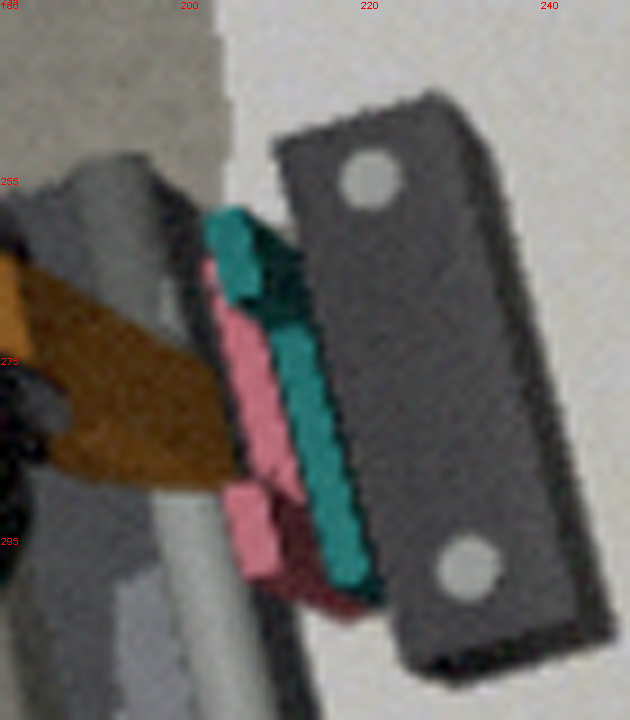

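apply_moves:
  increments:
    - {"xyz": [0,0,-0.3],"roll": 0,"hand": 1}
    - {"xyz": [0,0,-0.3],"roll": 0,"hand": 1}
    - {"xyz": [0,0,-0.2],"roll": 0,"hand": 1}
    - {"xyz": [0,0,0],"roll": 0,"hand": 1}

```text
time_s: 22.15
eef_pos: [0.5345, 0.1192, 0.1382]
tool_rot: [-90.0, 0.0, -74.8]
force: [-0.0, 0.1, -0.3]
opening: 0.264
```

apply_moves:
  increments:
    - {"xyz": [0,0,-0.2],"roll": 0,"hand": 1}
    - {"xyz": [0,0,-0.2],"roll": 0,"hand": 1}
    - {"xyz": [0,0,0],"roll": 0,"hand": 1}

```text
time_s: 22.45
eef_pos: [0.5347, 0.119, 0.1342]
tool_rot: [-90.0, -0.0, -74.8]
force: [0.5, -1.1, -0.2]
opening: 0.261
```

apply_moves:
  increments:
    - {"xyz": [0,0,-0.2],"roll": 0,"hand": 1}
    - {"xyz": [0,0,-0.2],"roll": 0,"hand": 1}
    - {"xyz": [0,0,0],"roll": 0,"hand": 1}

```text
time_s: 22.75
eef_pos: [0.5349, 0.1189, 0.1303]
tool_rot: [-90.0, -0.0, -74.8]
force: [1.0, -2.0, -1.7]
opening: 0.258
```

apply_moves:
  increments:
    - {"xyz": [0,0,-0.2],"roll": 0,"hand": 1}
    - {"xyz": [0,0,-0.1],"roll": 0,"hand": 1}
    - {"xyz": [0,0,0],"roll": 0,"hand": 1}

```text
time_s: 23.05
eef_pos: [0.535, 0.1189, 0.1275]
tool_rot: [-90.0, -0.0, -74.8]
force: [0.7, -1.6, 1.3]
opening: 0.266
```

apply_moves:
  increments:
    - {"xyz": [0,0,-0.2],"roll": 0,"hand": 1}
    - {"xyz": [0,0,-0.1],"roll": 0,"hand": 1}
    - {"xyz": [0,0,0],"roll": 0,"hand": 1}

```text
time_s: 23.35
eef_pos: [0.5356, 0.1188, 0.1257]
tool_rot: [-89.9, -0.1, -74.8]
force: [-0.9, -1.9, 6.1]
opening: 0.259
```

```bash
python3 look.py c5 side 285 280 80 80 9; python3 look.py c5t top 180 235 70 80 9;python3 -c "
from bench import manip;s=manip.sense();print(s['eef_pos'],s['tool_rot'],s['force'])"
```

```text
(720, 720, 3)
(720, 630, 3)
[0.5356069  0.11883217 0.12569916] [-8.98959003e+01 -7.34902667e-02 -7.48139806e+01] [ 0.38389944 -3.79434068  8.10615391]
```

View pics/c5.png

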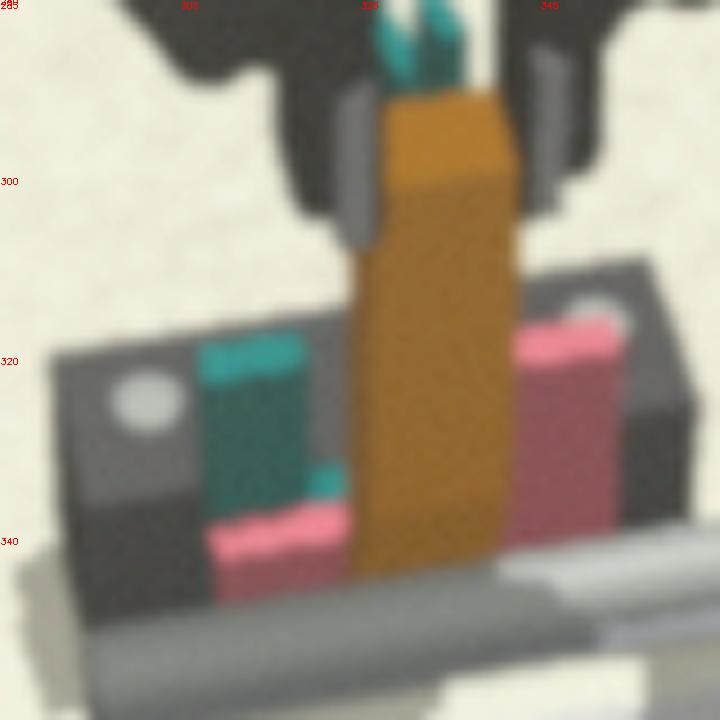

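View pics/c5t.png

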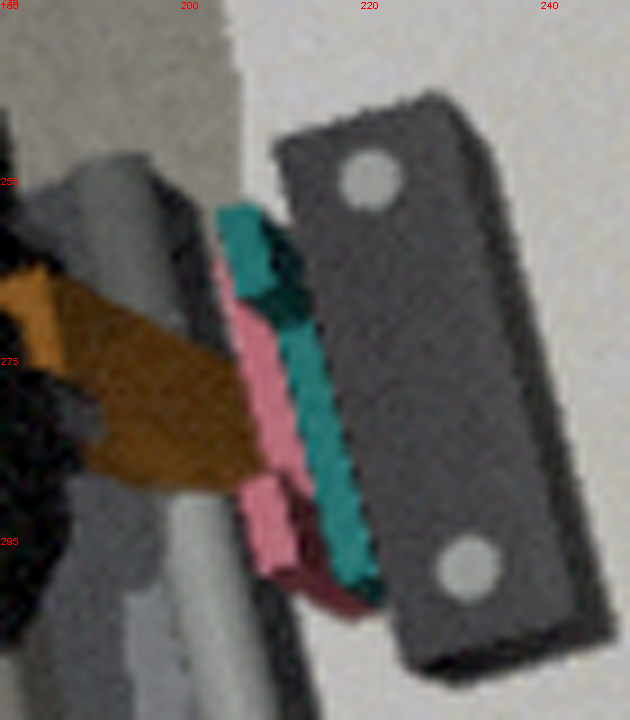

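apply_moves:
  increments:
    - {"xyz": [0,0,-0.1],"roll": 0,"hand": 1}
    - {"xyz": [0,0,-0.1],"roll": 0,"hand": 1}
    - {"xyz": [0,0,0],"roll": 0,"hand": 1}

```text
time_s: 23.75
eef_pos: [0.5363, 0.1188, 0.1252]
tool_rot: [-89.8, -0.1, -74.8]
force: [-2.4, -4.3, 14.2]
opening: 0.26
```

apply_moves:
  increments:
    - {"xyz": [0,0,-0.1],"roll": 0,"hand": 1}
    - {"xyz": [0,0,-0.1],"roll": 0,"hand": 1}
    - {"xyz": [0,0,0],"roll": 0,"hand": 1}

```text
time_s: 24.05
eef_pos: [0.537, 0.1187, 0.1248]
tool_rot: [-89.7, -0.1, -74.8]
force: [-4.3, -3.7, 21.9]
opening: 0.257
```

```bash
python3 look.py c6 side 285 280 80 80 9; python3 look.py c6t top 180 235 70 80 9;python3 -c "
from bench import manip;s=manip.sense();print(s['eef_pos'],s['tool_rot'],s['force'])"
```

```text
(720, 720, 3)
(720, 630, 3)
[0.53695541 0.1186677  0.12474769] [-89.74269264  -0.14762823 -74.80518667] [-4.02267561 -4.16724247 20.70188338]
```

View pics/c6.png

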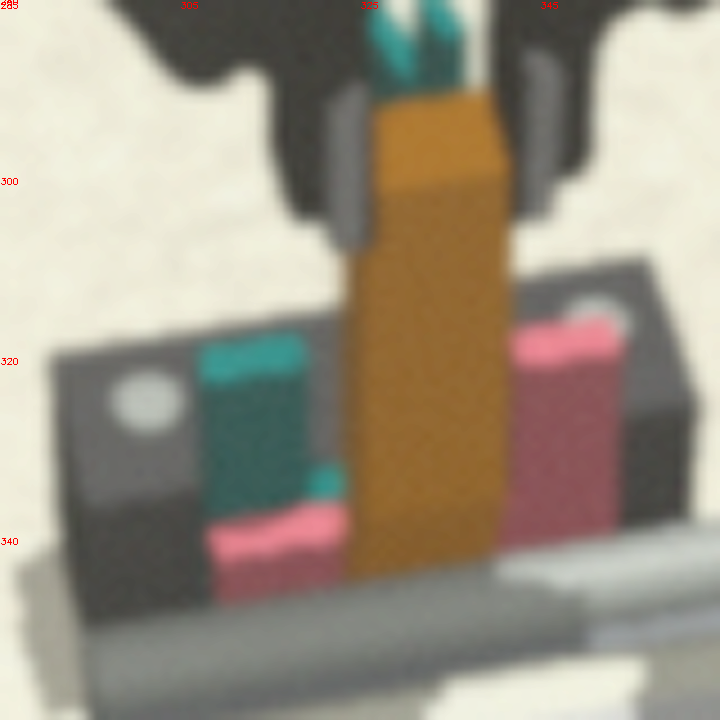

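View pics/c6t.png

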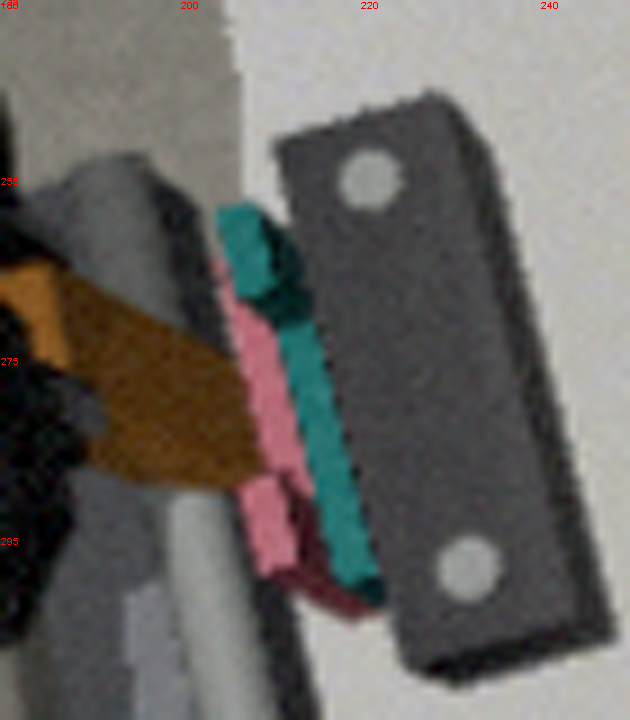

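apply_moves:
  increments:
    - {"xyz": [0,0,-0.1],"roll": 0,"hand": 1}
    - {"xyz": [0,0,-0.05],"roll": 0,"hand": 1}
    - {"xyz": [0,0,0],"roll": 0,"hand": 1}
    - {"xyz": [0,0,0],"roll": 0,"hand": 1}
    - {"xyz": [0,0,0],"roll": 0,"hand": 1}

```text
time_s: 24.65
eef_pos: [0.5375, 0.1186, 0.1245]
tool_rot: [-89.7, -0.2, -74.8]
force: [-5.5, -4.1, 28.2]
opening: 0.264
```

apply_moves:
  increments:
    - {"xyz": [0,0,0],"roll": 0,"hand": 1}
    - {"xyz": [0,0,0],"roll": 0,"hand": 1}
    - {"xyz": [0,0,0],"roll": 0,"hand": 1}
    - {"xyz": [0,0,0],"roll": 0,"hand": 1}
    - {"xyz": [0,0,0],"roll": 0,"hand": 1}

```text
time_s: 25.15
eef_pos: [0.5375, 0.1186, 0.1245]
tool_rot: [-89.7, -0.2, -74.8]
force: [-6.2, -3.8, 27.0]
opening: 0.259
```

```bash
python3 - <<'E'
from pf import *
S=("side",[(-17,4,85),(-35,4,85),(-17,-4,85),(-35,-4,85),(35,4,50),(35,-4,50)],conv(9,(285,280),[(515,365),(622,352),(510,330),(617,318),(212,560),(205,527)]))
p,r=fit([S],[.54,.1,15]);print("pink side",np.round(p,4),rel(p),r[0].tolist())
S=("side",[(35,4,85),(17,4,85),(35,-4,85),(17,-4,85)],conv(9,(285,280),[(203,383),(307,370),(198,347),(303,335)]))
Tt=("top",[(35,4,85),(35,-4,85),(17,-4,85),(-35,-4,50)],conv(9,(180,235),[(218,215),(252,203),(280,285),(380,580)]))
p,r=fit([S,Tt],[.54,.1,15]);print("teal",np.round(p,4),rel(p),[a.tolist() for a in r])
E
python3 -c "
import cv2
from bench import manip
cv2.imwrite('pics/d_side.png',manip.grab_frame('side')[:,:,::-1]);cv2.imwrite('pics/d_top.png',manip.grab_frame('top')[:,:,::-1])"
```

```text
pink side [ 0.5397  0.1018 15.7909] [-0.1 12.3  0.6] [[0.4, 0.5], [0.1, -0.1], [-0.4, 0.4], [-0.7, -0.3], [0.4, -0.1], [0.1, -0.4]]
teal [ 0.541   0.0929 14.9825] [-1.1  3.4 -0.2] [[[0.5, -0.3], [0.7, -0.8], [-0.0, -0.3], [0.0, -0.9]], [[-0.9, -0.5], [-0.1, -0.5], [-0.8, 0.4], [-0.3, -0.7]]]
```

View pics/d_side.png

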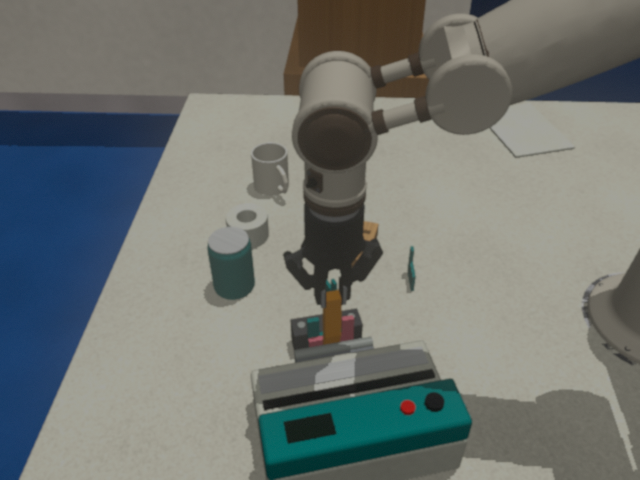

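```bash
python3 -c "
from bench import manip
s=manip.sense();print(s['eef_pos'],s['force'],s['opening']);print(manip.hand_in())"
```

```text
[0.5374768  0.11862306 0.12454527] [-6.49100151 -4.32433266 26.64849146] 0.2607586045441873
the job is handed in; nothing more can be done
None
```

I put both spacers, teal then pink, side by side against the bench stop. I then pressed the wedge down between them and the nose bar, flat face to the spacers, until it went tight. The job is handed in with the arm still gripping the wedge and pushing it down.

**Last checks:**
- **Tightness:** the upward force held steady at about 27 N for the last 0.5 s while the arm's height did not change. For the last few millimetres commanded, the wedge went down only about 1 mm, and it did not slip in the grip. Its foot was about 35 mm above the bench.
- **Spacers:** in the camera images the teal plate's centre fitted at 3.4 mm from the stop face and the pink one's at 12.3 mm. Flush plates would be at 4 and 12 mm. They were about 1 mm or less from midway along the stop.
- **Bystanders:** the tin, label roll and mug were not touched. The run took about 25 s of the 72 s allowed.

**Disagreements:**
- **Gap width:** the image fits gave 24 to 25.5 mm, close to where one spacer might also have jammed. I chose two, and the depth at which the wedge stopped fits a gap of about 24 mm.
- **Seating:** after release, the teal plate stood 2 to 3 mm off the stop, and the pair was still not fully seated. The wedge closed that remaining clearance as it went in.
- **Side force:** about 6 N stayed on the tool along x (roughly along the stop).

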